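Put the food tubs away by colour, feet in the lids

TASK

Sort the clean food tubs by lid colour: stack the lime-lidded tub on the tub in the lime tray and the orange-lidded tub on the tub in the orange tray, each with all four feet dropped fully into the recesses of the lid below, so that it sits flat and stays put, and let go of them. The tubs in the trays do not stand quite central, so feel for the recesses. Leave the blue-lidded tub and the other things on the shelf where they are, without shoving them aside or knocking them over.

Things in the scene. Friction and masses are not known exactly. Their poses are not given: they have to be found in the camera images.
- tub_lime_center (a point): Lidded food tub, frosted body, lime green lid: 110 (its x) x 64 (its y) x 62 mm tall, 0.17-0.35 kg. Four corner feet, 12 mm square, 5 mm tall, 40 mm either way along x and 14 mm along y from centre; lid has recesses 18 (x) x 16 mm (y), 6 mm deep, at the same places. Point: its centre, 31 mm above the feet's underside. To be stacked in the lime tray.
- tub_orange_center (a point): Lidded food tub, frosted body, orange lid: 110 (its x) x 64 (its y) x 62 mm tall, 0.17-0.35 kg. Four corner feet, 12 mm square, 5 mm tall, 40 mm either way along x and 14 mm along y from centre; lid has recesses 18 (x) x 16 mm (y), 6 mm deep, at the same places. Point: its centre, 31 mm above the feet's underside. To be stacked in the orange tray.
- tub_blue_center (a point): Lidded food tub, frosted body, blue lid: 110 (its x) x 64 (its y) x 62 mm tall, 0.17-0.35 kg. Four corner feet, 12 mm square, 5 mm tall, 40 mm either way along x and 14 mm along y from centre; lid has recesses 18 (x) x 16 mm (y), 6 mm deep, at the same places. Point: its centre, 31 mm above the feet's underside. No tray; it stays where it is.
- tray_lime: Open lime green tray fixed to the shelf, 122 mm (its x) by 90 mm (its y) outside, walls 30 mm high, 4 mm thick. Origin: centre of its underside; z up. In it stands a full tub with its lid lime green too, shaped like the loose ones, stuck to the tray floor, long side along the tray's x. A loose tub's centre is 97 mm above this origin when its feet stand on top of that lid, 92 mm once they are in the recesses.
- lid_lime_nominal (a point): Point fixed over the middle of the lime green tray, 66 mm up, level with the top of the lower tub's lid; axes as the tray. The lower tub is square to the tray and centred on this point along x (to 0.5 mm), but along the tray's y it is anywhere up to 8 mm to either side, differently in each tray; this is not reported: see or feel for it. A foot has 3 mm (x) and 2 mm (y) clearance each way in a recess.
- tray_orange: Open orange tray fixed to the shelf, 122 mm (its x) by 90 mm (its y) outside, walls 30 mm high, 4 mm thick. Origin: centre of its underside; z up. In it stands a full tub with its lid orange too, shaped like the loose ones, stuck to the tray floor, long side along the tray's x. A loose tub's centre is 97 mm above this origin when its feet stand on top of that lid, 92 mm once they are in the recesses.
- lid_orange_nominal (a point): Point fixed over the middle of the orange tray, 66 mm up, level with the top of the lower tub's lid; axes as the tray. The lower tub is square to the tray and centred on this point along x (to 0.5 mm), but along the tray's y it is anywhere up to 8 mm to either side, differently in each tray; this is not reported: see or feel for it. A foot has 3 mm (x) and 2 mm (y) clearance each way in a recess.
- dispenser: Frosted push dispenser bottle, 68 mm across, 190 mm tall, standing loose; origin under its centre. Bystander.
- teat_cover: Lime silicone teat cover, a dome 60 mm across and 58 mm tall, loose; origin under its centre. Bystander, not part of the sorting.
- cup: Stainless steel cup, 72 mm across, 80 mm tall, loose; origin under its centre. Bystander.
- jar: Small round glass jar with a twist cap, 70 mm across, 68 mm tall, loose; origin under its centre. Bystander.
Not all that is in view belongs to the job. What is shaped like the tray_orange but white is not meant.

How it is judged:
By the outcome, as a careful person would: the job done as asked, in the order asked, and still so for the second after the job is handed in, with the robot touching nothing.
It also fails if it takes over 61 s, if anything falls off the work surface, if the arm or the gripper's body presses on something with over 40 N, if the wrist force passes 120 N, or if a joint passes its speed limit or range.

ROBOT

A 7-joint arm with a two-finger parallel gripper is mounted at the origin on the work surface. World frame = base frame: x ahead of the robot, y to its left, z up, the work surface at z = 0. Lengths are in mm, angles in rad, forces in N, time in s.
With the tool pointing down it reaches from about 425 to 875 mm from the base axis. Payload 4.7 kg.
Tool frame: the origin (TCP) lies on the centre line of the jaws, within the pads' length; the fingertips stand 11 mm ahead of it and the grasp point (between the pads) lies 8 mm behind it; z points along the fingers, x is the direction in which the jaws open and shut, and the axes are right-handed (so a half turn about z gives the same grasp; the last joint's range is limited). The gripper opens to 87 mm and grips with 3 to 60 N. Pads are 19 mm wide; open, the fingers measure 117 mm over their backs; the gripper's body (75 mm by 190 mm) begins 51 mm behind the grasp point.
Start: joints at [1.33, 0.321, -0.07, 1.45, 0.023, 1.371, -0.057], TCP at [163.812, -629.039, 233.587] pointing down, gripper open.
Joint ranges: [-2.86, 2.86], [-0.3, 2.09], [-1.38, 1.24], [0.06, 2.45], [-1.56, 4.7], [0.09, 2.05], [-2.69, 2.69]. Speed limits (rad/s): [2.57, 2.57, 3.14, 3.14, 3.14, 3.14, 3.14].

INTERFACE

Orientations are given as a rotation vector (axis times angle).
In Python, from station import r gives the robot as it stands.
- The arm moves only by the tool drive_tool, never from a script. Its argument "commands" is a list of rows, each a list of 4 numbers: the shift along the tool's x, y, z in mm, then the turn about the tool's z in degrees. A call has 1 to 5 rows; each row shifts and turns the pose as measured when the row begins, along the tool's axes as they then stand; what a row does not reach is not made up. A row lasts 1/10 s, in which the tool goes at most 50 mm and 8.59 degrees, less where a joint would pass 70% of its speed; a pose out of reach is approached as far as the arm can. A call is refused whole if a number of a shift passes 50 or a number of a turn 8.59, either way. A call with a gripper value outside its range is refused whole. "gripper" is the finger opening in mm, from 0 to 87, set as the call begins (left out, the last holds). The fingers move at their own pace and stop on an object; the grip force is fixed at half the most. Time passes only in rows, so rows that do not move let the fingers close. It gives the time, the measured TCP pose, the force and the opening at its end, in the units of the state.
- r.observe(): the state, without advancing time (a new reading comes with each control period).
- r.snapshot(name): name is "side" or "top" or "wrist"; returns the picture (400x640x3 uint8, red, green, blue); there is no depth.
- r.camera_info(name): a dict with "K" (3x3 intrinsics, pixels), "dist" ([k1, k2, p1, p2, k3] as OpenCV has them; the pictures are not rectified), "world_from_camera" (4x4, takes a point from camera to world coordinates). Camera axes: x right, y up, looking along -z (the intrinsics and any distortion apply to the point x, -y, -z); pixel columns grow to the right and rows downward; lengths in mm; the calibration is good to about 2 mm. A picture is of the moment at which its call begins: read the wrist's pose just before it. camera_info takes no time and is no camera call; for the wrist camera it gives the pose at the moment of the call.
- r.sign_off(): hands the job in, once; it reports no verdict.
The state is a dict: "time_s": time; "q": joint angles; "qd": joint speeds; "joint_efforts": joint torques, N m; "tcp_pos": TCP position; "tool_rot": TCP orientation; "wrist_force": force on the tool from outside, world axes, zero at the start; "wrist_torque": the same for the moment, N m; "gripper_width": finger opening in mm.
Only numpy, scipy, OpenCV 4.12 (cv2) and the standard library are available. Lean on these libraries where they do the work, as an engineer would, in place of code of your own. Each camera call takes 0.05 s, during which the arm holds its last target. There are 200 camera calls.

## Working session

There is one attempt and no reset: what is moved stays moved. The work goes in short steps, Python scripts to look and compute and a tool call to move; the robot and the scene stay as the last step left them, time stands still between calls to the robot, and variables do not carry over. Pictures are saved under pics/ and viewed, about 8 in all and at most 12, crops included, and the job is handed in when it is done.

Besides the shell and the picture viewer there is one more tool, called as name(argument=value, ...), one argument or row to a line, values as JSON. drive_tool: Moves the arm, as the interface text tells. Its arguments: {"type":"object","properties":{"commands":{"type":"array"},"gripper":{"type":"number"}},"required":["commands"]}

```bash
mkdir -p pics; ls; python3 - <<'E'
from station import r
import cv2,numpy as np
o=r.observe();print(o)
for n in("top","side"):
    c=r.camera_info(n);print(n,np.round(c["K"],1).tolist(),c["dist"],np.round(c["world_from_camera"],3).tolist())
    cv2.imwrite(f"pics/{n}0.png",r.snapshot(n)[:,:,::-1])
E
```

```text
pics
{'time_s': 0.0, 'q': array([ 1.3301252 ,  0.32179335, -0.07009965,  1.45166046,  0.02262277,
        1.37077729, -0.05690311]), 'qd': array([-0.00129399,  0.00068642,  0.00099525, -0.00210812,  0.00041195,
       -0.00029442,  0.00109063]), 'joint_efforts': array([ 1.04120318e-03, -4.91292572e+01, -4.03748788e-01, -3.12524307e+01,
       -6.40340103e-02,  4.37241001e-02,  1.74054326e-04]), 'tcp_pos': array([ 163.63901513, -628.52795785,  232.4881575 ]), 'tool_rot': array([-2.48487800e+00,  1.92053417e+00,  2.40561992e-03]), 'wrist_force': array([0.96509088, 0.00807337, 0.27945162]), 'wrist_torque': array([0.01989121, 0.00458539, 0.00373179]), 'gripper_width': 87.18150312489256}
top [[378.9, 0.0, 317.6], [0.0, 378.9, 195.6], [0.0, 0.0, 1.0]] [0.00575803 0.         0.         0.         0.        ] [[-0.009, 0.996, -0.093, 532.452], [-1.0, -0.008, 0.014, 21.159], [0.013, 0.093, 0.996, 1007.685], [0.0, 0.0, 0.0, 1.0]]
side [[401.6, 0.0, 321.1], [0.0, 401.6, 198.3], [0.0, 0.0, 1.0]] [-0.10035484  0.          0.          0.          0.        ] [[0.934, 0.246, -0.259, 377.215], [-0.357, 0.645, -0.675, -645.011], [0.001, 0.723, 0.691, 715.577], [0.0, 0.0, 0.0, 1.0]]
```

View pics/top0.png

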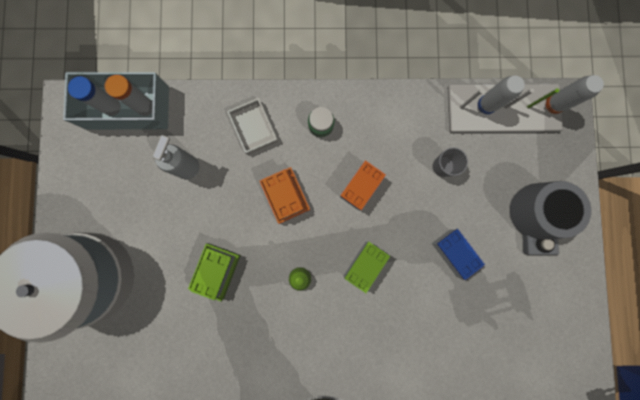

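View pics/side0.png

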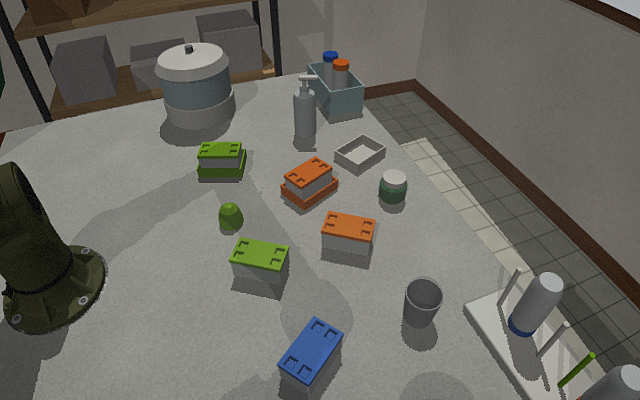

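```bash
cat > h.py <<'E'
import cv2,numpy as np
from station import r
from scipy.spatial.transform import Rotation as R
def ray(c,px,z):
    p=cv2.undistortPoints(np.float64(px).reshape(-1,1,2),np.array(c["K"]),np.array(c["dist"])).reshape(-1,2)
    T=np.array(c["world_from_camera"]);d=np.c_[p[:,0],-p[:,1],-np.ones(len(p))]@T[:3,:3].T
    return T[:3,3]+d*((z-T[2,3])/d[:,2])[:,None]
def proj(c,P):
    T=np.array(c["world_from_camera"]);q=(np.atleast_2d(P)-T[:3,3])@T[:3,:3]
    q[:,1:]*=-1
    return cv2.projectPoints(q,np.zeros(3),np.zeros(3),np.array(c["K"]),np.array(c["dist"]))[0].reshape(-1,2)
H={"lime":(32,45),"orange":(5,17),"blue":(105,125)}
def blobs(im,col,z,c,smin=120,vmin=60,amin=150):
    h=cv2.cvtColor(im,cv2.COLOR_RGB2HSV);lo,hi=H[col]
    m=cv2.inRange(h,(lo,smin,vmin),(hi,255,255));m=cv2.morphologyEx(m,cv2.MORPH_CLOSE,np.ones((5,5)))
    out=[]
    for k in cv2.findContours(m,cv2.RETR_EXTERNAL,cv2.CHAIN_APPROX_NONE)[0]:
        if cv2.contourArea(k)<amin: continue
        W=ray(c,k.reshape(-1,2),z)[:,:2]
        (x,y),(w,l),a=cv2.minAreaRect(W.astype(np.float32))
        if w<l:a+=90;w,l=l,w
        out.append((k.reshape(-1,2).mean(0).round(),[round(v,1) for v in(x,y,w,l,(a+90)%180-90)]))
    return out,m
def tool():
    o=r.observe();M=R.from_rotvec(o["tool_rot"]).as_matrix();return o,M
E
python3 - <<'E'
from h import *
for n in("top","side"):
    im=r.snapshot(n);c=r.camera_info(n)
    for k in H:
        for b in blobs(im,k,62,c)[0]:print(n,k,b)
    if n=="top":
        cv2.imwrite("pics/crop1.png",cv2.resize(im[150:310,180:400,::-1],None,fx=3.6,fy=3.6,interpolation=cv2.INTER_CUBIC))
o,M=tool();print(M.round(3),r.camera_info("wrist"))
E
```

```text
top lime (array([299., 279.]), [417.0, 56.9, 50.7, 46.6, -0.4])
top lime (array([213., 272.]), [434.7, 265.3, 121.2, 87.7, -21.0])
top lime (array([367., 267.]), [443.6, -111.9, 107.8, 64.4, -34.5])
top orange (array([ 10., 364.]), [223.9, 742.4, 155.2, 44.4, 4.1])
top orange (array([284., 195.]), [623.9, 91.2, 119.8, 87.2, 23.9])
top orange (array([363., 185.]), [647.0, -105.8, 110.6, 64.3, -35.6])
top orange (array([117.,  86.]), [904.8, 516.5, 64.1, 60.6, 89.9])
top blue (array([630., 386.]), [158.0, -738.6, 69.7, 45.8, -5.1])
top blue (array([460., 254.]), [472.6, -345.4, 110.0, 63.0, 35.5])
top blue (array([80., 88.]), [902.6, 612.0, 61.6, 59.2, 8.0])
side lime (array([577., 370.]), [879.9, -558.1, 105.5, 11.3, 10.5])
side lime (array([259., 254.]), [442.3, -114.7, 111.0, 69.0, -34.2])
side lime (array([230., 216.]), [410.2, 14.5, 85.9, 51.9, 79.4])
side lime (array([222., 159.]), [428.2, 232.9, 152.6, 134.6, 71.1])
side orange (array([349., 227.]), [646.3, -109.9, 110.0, 72.1, -35.9])
side orange (array([308., 184.]), [618.2, 62.2, 160.5, 129.5, 24.0])
side orange (array([389.,
[... 362 characters left out ...]
347.6, 111.2, 64.8, 35.7])
[[ 0.252 -0.968 -0.   ]
 [-0.968 -0.252  0.001]
 [-0.001  0.    -1.   ]] {'K': array([[346.13276223,   0.        , 315.19413331],
       [  0.        , 346.13276223, 199.15872904],
       [  0.        ,   0.        ,   1.        ]]), 'dist': array([0.00484109, 0.        , 0.        , 0.        , 0.        ]), 'world_from_camera': array([[ 2.51915922e-01,  9.25702563e-01,  2.82157992e-01,
         2.40601414e+02],
       [-9.67749117e-01,  2.41006449e-01,  7.33316937e-02,
        -6.08679240e+02],
       [-1.18558999e-04, -2.91531569e-01,  9.56561200e-01,
         3.83740698e+02],
       [ 0.00000000e+00,  0.00000000e+00,  0.00000000e+00,
         1.00000000e+00]])}
```

View pics/crop1.png

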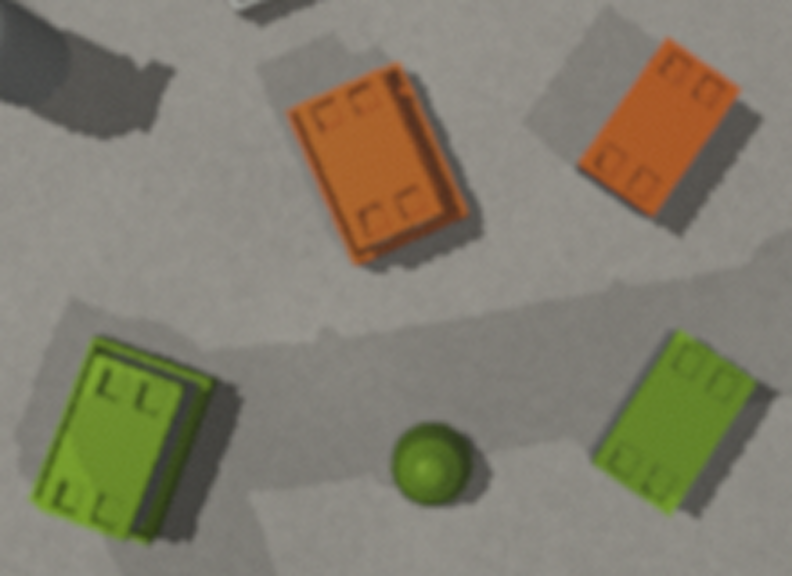

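Lime candidates in the top view are the loose tub (369,266), the tub in the lime tray (214,271), the teat cover (300,279) and the green bottle brush at right. Orange candidates are the loose tub (363,186), the tub in the orange tray (284,195) and an orange bottle cap (117,86). By the description, the loose rectangular lids with four recesses are the ones to move, and the crop confirms this: lime at crop (675,420), orange at crop (660,128).

```bash
cat >> h.py <<'E'
def plan(x,y,z,ang,mm=46,dg=8.4):
    o,M=tool();p=o["tcp_pos"];a0=np.degrees(np.arctan2(M[1,0],M[0,0]))
    da=ang-a0
    d=np.array([x,y,z])-p;n=max(1,int(np.ceil(max(np.linalg.norm(d)/mm,abs(da)/dg))))
    print("from",p.round(1),round(a0,1),"t",o["time_s"].__round__(2),"d",d.round(1),round(da,1))
    rows=[]
    for i in range(n):
        a=np.radians(a0+da*i/n);s=d/n
        rows.append([round(s[0]*np.cos(a)+s[1]*np.sin(a),1),round(s[0]*np.sin(a)-s[1]*np.cos(a),1),round(-s[2],1),round(-da/n,2)])
    for i in range(0,n,5):print(rows[i:i+5])
E
python3 -c "
from h import *
plan(443,-113,180,55.5)"
```

```text
from [ 163.7 -628.7  232.9] -75.4 t 0.2 d [279.3 515.7 -52.9] 130.9
[[np.float64(-26.8), np.float64(-25.0), np.float64(3.3), np.float64(-8.18)], [np.float64(-23.0), np.float64(-28.6), np.float64(3.3), np.float64(-8.18)], [np.float64(-18.7), np.float64(-31.6), np.float64(3.3), np.float64(-8.18)], [np.float64(-14.0), np.float64(-33.9), np.float64(3.3), np.float64(-8.18)], [np.float64(-9.0), np.float64(-35.5), np.float64(3.3), np.float64(-8.18)]]
[[np.float64(-3.9), np.float64(-36.5), np.float64(3.3), np.float64(-8.18)], [np.float64(1.4), np.float64(-36.6), np.float64(3.3), np.float64(-8.18)], [np.float64(6.6), np.float64(-36.1), np.float64(3.3), np.float64(-8.18)], [np.float64(11.6), np.float64(-34.8), np.float64(3.3), np.float64(-8.18)], [np.float64(16.5), np.float64(-32.8), np.float64(3.3), np.float64(-8.18)]]
[[np.float64(20.9), np.float64(-30.1), np.float64(3.3), np.float64(-8.18)], [np.float64(25.0), np.float64(-26.8), np.float64(3.3), np.float64(-8.18)], [np.float64(28.6), np.float64(-23.0), np.float64(3.3), np.float64(-8.18)], [np.float64(31.5), np.float64(-18.7), np.float64(3.3), np.float64(-8.18)], [np.float64(33.9), np.float64(-14.0), np.float64(3.3), np.float64(-8.18)]]
[[np.float64(35.5), np.float64(-9.0), np.float64(3.3), np.float64(-8.18)]]
```

drive_tool(
  commands=[
    [-27,-25,3,-8.2],
    [-23,-28,3,-8.2],
    [-19,-32,3,-8.2],
    [-14,-34,3,-8.2],
    [-9,-35,3,-8.2],
  ],
  gripper=87,
)

```text
time_s: 0.7
tcp_pos: [246.6, -465.5, 214.9]
tool_rot: [3.008, -0.904, -0.006]
wrist_force: [0.4, -0.1, 0.2]
gripper_width: 86.9
```

```bash
sed -i 's/for i in range(0,n,5):print(rows\[i:i+5\])/for i in range(0,n,5):print([[float(v) for v in w] for w in rows[i:i+5]])/' h.py; python3 -c "
from h import *
plan(443,-113,180,55.5)"
```

```text
from [ 246.6 -465.5  214.9] -33.5 t 0.7 d [196.4 352.5 -34.9] 89.0
[[-2.8, -36.6, 3.2, -8.09], [2.4, -36.6, 3.2, -8.09], [7.5, -35.9, 3.2, -8.09], [12.5, -34.5, 3.2, -8.09], [17.2, -32.4, 3.2, -8.09]]
[[21.6, -29.6, 3.2, -8.09], [25.6, -26.3, 3.2, -8.09], [29.0, -22.4, 3.2, -8.09], [31.9, -18.1, 3.2, -8.09], [34.1, -13.5, 3.2, -8.09]]
[[35.7, -8.5, 3.2, -8.09]]
```

Tracking is accurate, so I can chain calls.

drive_tool(
  commands=[
    [-3,-37,3,-8.1],
    [2,-37,3,-8.1],
    [7.5,-36,3,-8.1],
    [12.5,-34.5,3,-8.1],
    [17,-32.5,3,-8.1],
  ],
)

```text
time_s: 1.2
tcp_pos: [335.6, -295.4, 198.6]
tool_rot: [-3.132, -0.239, 0.006]
wrist_force: [0.6, -0.4, 0.6]
gripper_width: 87.1
```

drive_tool(
  commands=[
    [22,-30,3,-8.1],
    [26,-26,3,-8.1],
    [29,-22,3,-8.1],
    [32,-18,3,-8.1],
    [34,-13.5,3,-8.1],
  ],
)

```text
time_s: 1.7
tcp_pos: [420.9, -124.5, 182.9]
tool_rot: [2.835, 1.35, -0.006]
wrist_force: [1.2, 0.6, 0.6]
gripper_width: 86.9
```

drive_tool(
  commands=[
    [36,-8,5,-8.1],
    [0,0,0,0],
  ],
)

```text
time_s: 1.9
tcp_pos: [439.3, -84.8, 177.7]
tool_rot: [2.72, 1.57, -0.004]
wrist_force: [0.3, -0.3, 0.8]
gripper_width: 87.4
```

```bash
python3 - <<'E'
from h import *
c=r.camera_info("wrist");im=r.snapshot("wrist");cv2.imwrite("pics/w1.png",im[:,:,::-1])
for b in blobs(im,"lime",62,c)[0]:print(b)
plan(443,-113,180,55.5)
E
```

```text
(array([289., 212.]), [441.6, -111.7, 111.1, 64.4, -34.3])
(array([443.,  70.]), [401.2, 45.4, 55.0, 41.8, 32.2])
from [438.5 -87.5 177.8] 59.7 t 1.95 d [  4.5 -25.5   2.2] -4.2
[[-19.7, 16.8, -2.2, 4.19]]
```

View pics/w1.png

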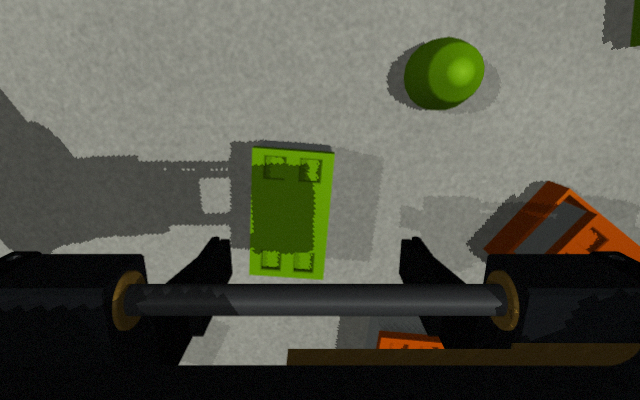

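The wrist view shows the loose lime lid at pixel (289,212) with four recesses. It measures 111x64 at (441.6,-111.7), -34.3°, which agrees with the top view. Going down to grasp.

drive_tool(
  commands=[
    [-19.5,16,0,4],
    [0,0,0,0],
  ],
)

```text
time_s: 2.15
tcp_pos: [441.8, -114.4, 177.9]
tool_rot: [2.778, 1.46, -0.008]
wrist_force: [-0.2, -0.8, -0.6]
gripper_width: 87.1
```

```bash
python3 -c "
from h import *
plan(441.8,-112,32,55.7)"
```

```text
from [ 441.8 -114.4  177.9] 55.4 t 2.15 d [  -0.     2.4 -145.9] 0.3
[[0.5, -0.3, 36.5, -0.07], [0.5, -0.3, 36.5, -0.07], [0.5, -0.3, 36.5, -0.07], [0.5, -0.3, 36.5, -0.07]]
```

drive_tool(
  commands=[
    [1,-0.5,40,-0.2],
    [1,-0.5,40,0],
    [0,0,40,0],
    [0,0,23,0],
    [0,0,0,0],
  ],
)

```text
time_s: 2.65
tcp_pos: [441.1, -120.3, 32.3]
tool_rot: [2.781, 1.442, -0.007]
wrist_force: [-0.3, 0.1, 0.0]
gripper_width: 86.9
```

drive_tool(
  commands=[
    [0,0,0,0],
    [0,0,0,0],
    [0,0,0,0],
    [0,0,0,0],
    [0,0,0,0],
  ],
  gripper=50,
)

```text
time_s: 3.15
tcp_pos: [443.6, -121.9, 36.7]
tool_rot: [2.779, 1.435, -0.0]
wrist_force: [-0.6, 0.3, -3.0]
gripper_width: 64.1
```

drive_tool(
  commands=[
    [0,0,-25,0],
    [0,0,-45,0],
    [0,0,-45,0],
    [0,0,-40,0],
    [0,0,0,0],
  ],
)

```text
time_s: 3.65
tcp_pos: [439.5, -120.4, 196.1]
tool_rot: [2.781, 1.436, -0.009]
wrist_force: [1.2, 0.1, -2.9]
gripper_width: 64.1
```

```bash
python3 - <<'E'
from h import *
plan(537,225,200,69)
o=r.observe();print(o["gripper_width"],o["wrist_force"])
E
```

```text
from [ 439.5 -120.4  196.1] 54.6 t 3.65 d [ 97.5 345.4   3.9] 14.4
[[42.3, -15.0, -0.5, -1.8], [42.7, -13.7, -0.5, -1.8], [43.1, -12.4, -0.5, -1.8], [43.5, -11.0, -0.5, -1.8], [43.8, -9.6, -0.5, -1.8]]
[[44.1, -8.3, -0.5, -1.8], [44.3, -6.9, -0.5, -1.8], [44.5, -5.5, -0.5, -1.8]]
64.11083121173851 [ 1.24114786  0.12246043 -2.92116228]
```

drive_tool(
  commands=[
    [42,-15,0,-1.8],
    [43,-14,0,-1.8],
    [43,-12,-1,-1.8],
    [43.5,-11,-1,-1.8],
    [44,-10,-1,-1.8],
  ],
)

```text
time_s: 4.15
tcp_pos: [499.8, 90.6, 192.9]
tool_rot: [2.665, 1.627, -0.021]
wrist_force: [0.7, 0.3, -2.6]
gripper_width: 64.0
```

drive_tool(
  commands=[
    [44,-8,0,-1.8],
    [44,-7,0,-1.8],
    [42,-5,0,-1.8],
    [0,0,0,0],
    [0,0,0,0],
  ],
)

```text
time_s: 4.65
tcp_pos: [534.3, 227.7, 183.0]
tool_rot: [2.579, 1.773, -0.031]
wrist_force: [0.2, -0.9, -4.0]
gripper_width: 64.1
```

```bash
python3 - <<'E'
from h import *
c=r.camera_info("wrist");im=r.snapshot("wrist");cv2.imwrite("pics/w2.png",im[:,:,::-1])
for b in blobs(im,"lime",66,c)[0]:print(b)
o,M=tool();print(o["tcp_pos"],np.degrees(np.arctan2(M[1,0],M[0,0])),M[:,2])
E
```

```text
(array([314., 332.]), [651.1, 177.2, 137.2, 35.6, 70.2])
(array([314., 212.]), [550.4, 217.2, 138.7, 117.6, 69.2])
(array([ 91., 120.]), [413.0, 85.2, 68.4, 40.8, 87.7])
(array([329.,  62.]), [443.7, 269.2, 86.8, 79.5, -20.9])
[533.92973072 228.03876932 183.06050363] 69.0183188891614 [-0.00980361 -0.02009055 -0.9997501 ]
```

View pics/w2.png

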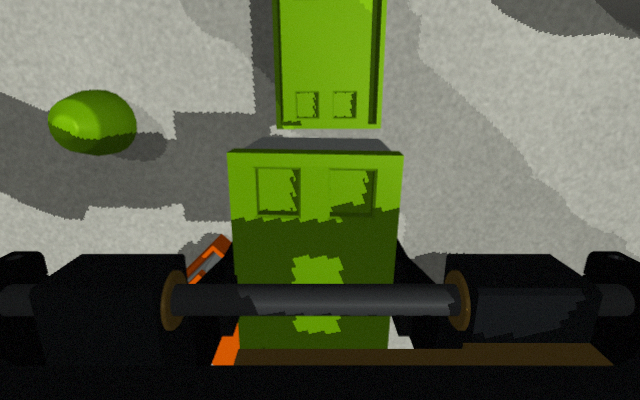

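The held lime tub's near lid recesses are at about (279,191) and (352,191). The tray lid's near recesses are at (307,105) and (345,105). I'll zoom in on both.

```bash
python3 - <<'E'
import cv2
im=cv2.imread("pics/w2.png")[80:230,220:410]
im=cv2.convertScaleAbs(im,alpha=1.6)
cv2.imwrite("pics/w2c.png",cv2.resize(im,None,fx=4,fy=4,interpolation=cv2.INTER_CUBIC))
E
```

```text
(no output)
```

View pics/w2c.png

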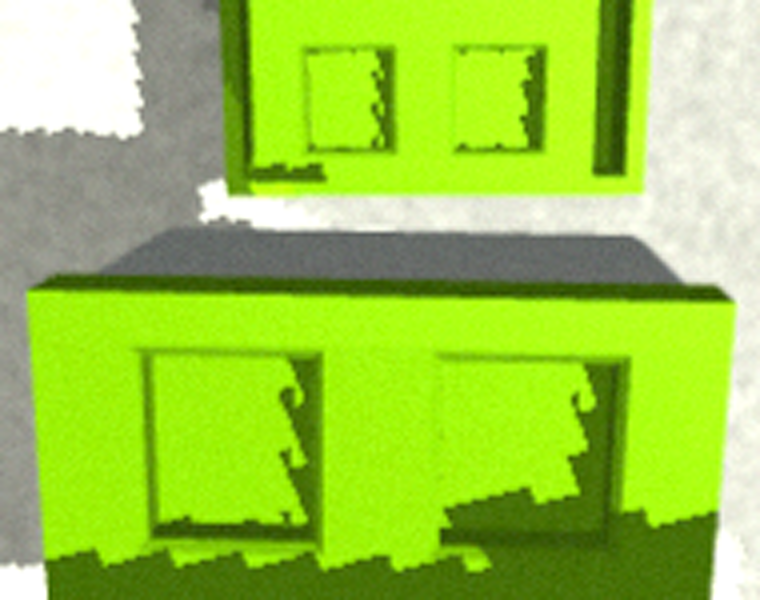

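```bash
cat > rel.py <<'E'
from h import *
def rel(c,M,p,lowL,lowR,heldL,heldR,zlow=66):
    K=np.array(c["K"]);T=np.array(c["world_from_camera"])
    w=ray(c,[lowL,lowR],zlow);print("low spacing",np.linalg.norm(w[0]-w[1]).round(1),"ang",np.degrees(np.arctan2(*(w[1]-w[0])[1::-1])).round(2))
    ps=np.linalg.norm(np.subtract(heldL,heldR));d=K[0,0]*28/ps
    u=cv2.undistortPoints(np.float64([heldL,heldR]).reshape(-1,1,2),K,np.array(c["dist"])).reshape(-1,2)
    h=np.c_[u[:,0]*d,-u[:,1]*d,-d*np.ones(2)]@T[:3,:3].T+T[:3,3]
    hm=h.mean(0);print("held pair world",hm.round(1),"in tool",((hm-p)@M).round(1),"ang",np.degrees(np.arctan2(*(h[1]-h[0])[1::-1])).round(2))
    return w.mean(0),hm
E
python3 - <<'E'
from rel import *
o,M=tool();c=r.camera_info("wrist");p=o["tcp_pos"]
f=lambda x,y:(219.6+x/4,79.6+y/4)
lo,he=rel(c,M,p,f(350.5,99),f(501.5,99),f(233,447),f(530,450))
y=M[:,1]*[1,1,0];lc=lo-40*y;hc=he+40*y
print("low centre",lc.round(1),"held centre",hc.round(1),"shift in tool",((lc-hc)@M).round(1),"TCP goal",(p+lc-hc).round(1))
E
```

```text
low spacing 28.2 ang 69.04
held pair world [491.8 244.4 208.3] in tool [ -0.4 -45.3 -25.1] ang 68.46
low centre [429.8 273.3  66. ] held centre [529.1 230.1 208.3] shift in tool [   8.  -107.9  142.4] TCP goal [434.6 271.3  40.8]
```

drive_tool(
  commands=[
    [2.5,-36,15,0],
    [2.5,-36,20,0],
    [2.5,-36,20,0],
    [0,0,0,0],
    [0,0,0,0],
  ],
)

```text
time_s: 5.2
tcp_pos: [434.0, 264.1, 123.9]
tool_rot: [2.586, 1.751, -0.035]
wrist_force: [0.8, -0.2, -2.5]
gripper_width: 63.8
```

```bash
python3 - <<'E'
from h import *
plan(434.6,271.3,110,69.1)
o,M=tool();print(M[:,2].round(4),o["wrist_force"],o["wrist_torque"])
E
```

```text
from [434.  264.1 123.9] 68.2 t 5.2 d [  0.6   7.2 -13.9] 0.9
[[6.9, -2.1, 13.9, -0.9]]
[-0.0084 -0.0277 -0.9996] [ 0.77263959 -0.18314729 -2.5113119 ] [ 0.02648614 -0.25566997  0.01978743]
```

```bash
cat >> h.py <<'E'
def feet(c,off,ang,dz=0):
    o,M=tool();f=o["tcp_pos"]+M@np.array(off);d=np.r_[np.array(c)-f[:2],dz]
    print("t",round(o["time_s"],2),"tcp",o["tcp_pos"].round(1),"feet",f.round(1),"need tool",(d@M).round(1),"turn",round(np.degrees(np.arctan2(M[1,0],M[0,0]))-ang,1),"z",M[:,2].round(3),"F",o["wrist_force"].round(1),"T",o["wrist_torque"].round(2),round(o["gripper_width"],1))
E
python3 -c "
from h import *
feet((429.8,273.3),(-.4,-5.3,37),69.1)"
```

```text
t 5.2 tcp [434.  264.1 123.9] feet [428.6 264.7  86.9] need tool [ 8.5 -2.1 -0.2] turn -0.9 z [-0.008 -0.028 -1.   ] F [ 0.8 -0.2 -2.5] T [ 0.03 -0.26  0.02] 63.8
```

drive_tool(
  commands=[
    [8.5,-2,10,-0.9],
    [0,0,4,0],
  ],
)

```text
time_s: 5.4
tcp_pos: [437.5, 270.5, 109.7]
tool_rot: [2.574, 1.765, -0.032]
wrist_force: [-0.8, -0.4, -2.1]
gripper_width: 64.0
```

```bash
python3 -c "
from h import *
feet((429.8,273.3),(-.4,-5.3,37),69.1)"
```

```text
t 5.4 tcp [437.5 270.5 109.7] feet [432.2 271.   72.7] need tool [ 1.3 -3.1 -0.1] turn -0.2 z [-0.005 -0.029 -1.   ] F [-0.8 -0.4 -2.1] T [ 0.2  -0.12 -0.02] 64.0
```

drive_tool(
  commands=[
    [1.3,-3,3,-0.2],
    [0,0,0,0],
  ],
)

```text
time_s: 5.6
tcp_pos: [436.0, 272.1, 105.7]
tool_rot: [2.573, 1.768, -0.033]
wrist_force: [-0.7, 0.2, -3.4]
gripper_width: 63.9
```

```bash
python3 -c "
from h import *
feet((429.8,273.3),(-.4,-5.3,37),69.1)"
```

```text
t 5.6 tcp [436.  272.1 105.7] feet [430.7 272.6  68.7] need tool [ 0.3 -1.1 -0. ] turn -0.1 z [-0.007 -0.028 -1.   ] F [-0.7  0.2 -3.4] T [ 0.13 -0.16  0.  ] 63.9
```

Now press down gently and feel.

drive_tool(
  commands=[
    [0.3,-1,3,0],
    [0,0,2,0],
  ],
)

```text
time_s: 5.8
tcp_pos: [435.8, 272.9, 100.9]
tool_rot: [2.574, 1.767, -0.033]
wrist_force: [-3.8, -1.3, 9.6]
gripper_width: 63.9
```

```bash
python3 -c "
from h import *
feet((429.8,273.3),(-.4,-5.3,37),69.1)"
```

```text
t 5.8 tcp [435.8 272.9 100.9] feet [430.5 273.4  64. ] need tool [-0.3 -0.6  0. ] turn -0.2 z [-0.007 -0.028 -1.   ] F [-3.8 -1.3  9.6] T [-0.46  0.79  0.09] 63.9
```

drive_tool(
  commands=[
    [-1,-1,0,0],
    [0,0,1.5,0],
  ],
)

```text
time_s: 6.0
tcp_pos: [435.6, 272.4, 100.4]
tool_rot: [2.573, 1.766, -0.03]
wrist_force: [0.1, -2.7, 2.6]
gripper_width: 64.1
```

```bash
python3 -c "
from h import *
feet((429.8,273.3),(-.4,-5.3,37),69.1)"
```

```text
t 6.0 tcp [435.6 272.4 100.4] feet [430.4 272.9  63.4] need tool [ 0.2 -0.7 -0. ] turn -0.2 z [-0.004 -0.028 -1.   ] F [ 0.1 -2.7  2.6] T [-0.62  0.01  0.12] 64.1
```

drive_tool(
  commands=[
    [-0.6,-0.7,2,0],
    [0,0,1.5,0],
  ],
)

```text
time_s: 6.2
tcp_pos: [437.1, 271.8, 98.8]
tool_rot: [2.572, 1.763, -0.024]
wrist_force: [-4.2, -3.1, 11.6]
gripper_width: 63.9
```

```bash
python3 -c "
from h import *
feet((429.8,273.3),(-.4,-5.3,37),69.1)"
```

```text
t 6.2 tcp [437.1 271.8  98.8] feet [432.  272.3  61.7] need tool [ 0.2 -2.5 -0. ] turn -0.2 z [ 0.    -0.028 -1.   ] F [-4.2 -3.1 11.6] T [-0.6   0.96  0.02] 63.9
```

drive_tool(
  commands=[
    [-0.6,-2,1,0],
    [-0.3,-0.5,1,0],
  ],
)

```text
time_s: 6.4
tcp_pos: [437.1, 271.7, 98.9]
tool_rot: [2.571, 1.76, -0.018]
wrist_force: [-1.1, -1.3, 7.4]
gripper_width: 63.5
```

```bash
python3 - <<'E'
from h import *
feet((429.8,273.3),(-.4,-5.3,37),69.1)
a=r.snapshot("wrist")[:,:,::-1];s=r.snapshot("side")[:,:,::-1]
v=cv2.resize(s[110:220,170:280],(600,600),interpolation=cv2.INTER_CUBIC)
cv2.imwrite("pics/s3.png",v);cv2.imwrite("pics/w3.png",a)
E
```

```text
t 6.4 tcp [437.1 271.7  98.9] feet [432.2 272.2  61.9] need tool [ 0.2 -2.6 -0. ] turn -0.3 z [ 0.005 -0.028 -1.   ] F [-1.1 -1.3  7.4] T [-0.26  0.41  0.1 ] 63.5
```

View pics/s3.png

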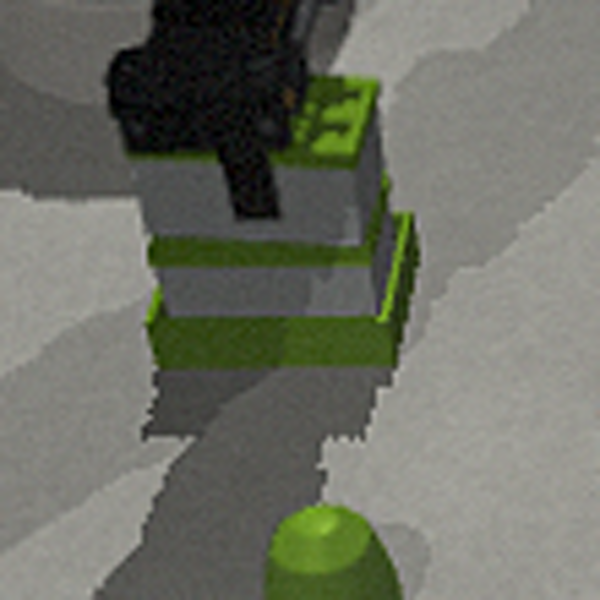

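The side crop shows the lime tub on the lower lid with its left end (tool -y) still riding a few mm high, so those feet have not dropped. The held tub measured about 0.6° short in yaw, so I'll turn it slightly and press.

drive_tool(
  commands=[
    [-0.4,-1,0.5,-1.2],
    [-0.2,-1,1,-0.4],
  ],
)

```text
time_s: 6.7
tcp_pos: [436.9, 272.1, 98.9]
tool_rot: [2.545, 1.795, -0.012]
wrist_force: [0.9, -3.1, 8.5]
gripper_width: 63.7
```

```bash
python3 - <<'E'
from h import *
feet((429.8,273.3),(-.4,-5.3,37),69.1)
E
```

```text
t 6.7 tcp [436.9 272.1  98.9] feet [432.1 272.6  61.8] need tool [-0.1 -2.5 -0. ] turn 1.3 z [ 0.009 -0.027 -1.   ] F [ 0.9 -3.1  8.5] T [-0.67 -0.28 -0.44] 63.7
```

```bash
python3 - <<'E'
from h import *
a=r.snapshot("wrist")[:,:,::-1];s=r.snapshot("side")[:,:,::-1]
v=np.hstack([cv2.resize(a[100:240,215:415],None,fx=2.4,fy=2.4,interpolation=cv2.INTER_CUBIC)[:336],cv2.resize(s[120:180,190:250],(336,336),interpolation=cv2.INTER_CUBIC)[:336,:320]])
cv2.imwrite("pics/v4.png",cv2.convertScaleAbs(v,alpha=1.5))
E
```

```text
(no output)
```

View pics/v4.png

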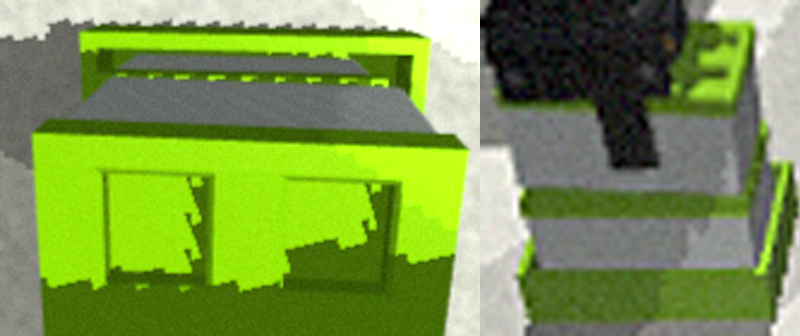

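The tub now looks nearly parallel with the lid: its bottom edge runs from (520,190) to (745,193) in the right panel. The torque about z shows the recesses are holding it. I'll ease the twist, release and back off.

drive_tool(
  commands=[
    [0,0,0.3,0.9],
    [0,0,0,0],
  ],
)

```text
time_s: 7.0
tcp_pos: [436.9, 271.8, 99.1]
tool_rot: [2.56, 1.773, -0.013]
wrist_force: [0.7, -0.5, 2.8]
gripper_width: 63.8
```

drive_tool(
  commands=[
    [0,0,0,0],
    [0,0,0,0],
    [0,0,0,0],
    [0,0,0,0],
  ],
  gripper=87,
)

```text
time_s: 7.4
tcp_pos: [435.4, 272.4, 97.8]
tool_rot: [2.559, 1.777, -0.015]
wrist_force: [-0.3, -0.5, -1.0]
gripper_width: 84.5
```

```bash
python3 - <<'E'
from h import *
feet((429.8,273.3),(-.4,-5.3,37),69.1)
E
```

```text
t 7.4 tcp [435.4 272.4  97.8] feet [430.5 272.9  60.7] need tool [ 0.1 -0.8 -0. ] turn 0.4 z [ 0.007 -0.026 -1.   ] F [-0.3 -0.5 -1. ] T [ 0.08 -0.18 -0.03] 84.5
```

drive_tool(
  commands=[
    [0,0,-20,0],
    [0,0,-40,0],
    [0,0,-40,0],
    [0,0,-20,0],
  ],
)

```text
time_s: 7.8
tcp_pos: [431.4, 274.5, 217.0]
tool_rot: [2.561, 1.782, -0.029]
wrist_force: [0.2, -0.1, -0.0]
gripper_width: 87.2
```

```bash
python3 - <<'E'
from h import *
plan(647,-107,190,54.4)
o,M=tool();print(M[:,2],o["wrist_force"])
E
```

```text
from [431.4 274.5 217. ] 69.7 t 7.8 d [ 215.6 -381.5  -27. ] -15.3
[[-28.3, 33.5, 2.7, 1.53], [-27.4, 34.2, 2.7, 1.53], [-26.5, 34.9, 2.7, 1.53], [-25.5, 35.6, 2.7, 1.53], [-24.6, 36.3, 2.7, 1.53]]
[[-23.6, 36.9, 2.7, 1.53], [-22.6, 37.5, 2.7, 1.53], [-21.6, 38.1, 2.7, 1.53], [-20.6, 38.7, 2.7, 1.53], [-19.5, 39.2, 2.7, 1.53]]
[-0.0031667  -0.02848137 -0.99958931] [ 0.23303884 -0.12018662 -0.0446572 ]
```

drive_tool(
  commands=[
    [-28,33.5,2,1.5],
    [-27,34,2,1.5],
    [-26.5,35,2,1.5],
    [-25.5,35.5,2,1.5],
    [-24.5,36,2,1.5],
  ],
)

```text
time_s: 8.3
tcp_pos: [541.9, 89.9, 217.7]
tool_rot: [2.658, 1.628, -0.009]
wrist_force: [-0.5, 0.9, 0.3]
gripper_width: 87.1
```

drive_tool(
  commands=[
    [-23.5,37,3,1.5],
    [-22.5,37.5,3,1.5],
    [-21.5,38,3,1.5],
    [-20.5,38.5,3,1.5],
    [-14,35,3,1.5],
  ],
)

```text
time_s: 8.8
tcp_pos: [655.4, -101.5, 206.7]
tool_rot: [2.763, 1.44, -0.007]
wrist_force: [0.2, 0.3, -0.2]
gripper_width: 86.9
```

drive_tool(
  commands=[
    [0,0,0,0],
  ],
)

```text
time_s: 8.9
tcp_pos: [656.6, -109.0, 204.5]
tool_rot: [2.768, 1.427, -0.01]
wrist_force: [0.3, -0.3, -0.2]
gripper_width: 87.3
```

```bash
python3 - <<'E'
from h import *
c=r.camera_info("wrist");im=r.snapshot("wrist");cv2.imwrite("pics/w5.png",im[:,:,::-1])
for b in blobs(im,"orange",62,c)[0]:print(b)
for b in blobs(r.snapshot("top"),"orange",62,r.camera_info("top"))[0]:print("top",b)
plan(647,-107,190,54.4)
o,M=tool();print(M[:,2])
s=r.snapshot("side")[:,:,::-1]
cv2.imwrite("pics/s5.png",cv2.convertScaleAbs(cv2.resize(s[115:190,180:260],(800,750)[0:2],interpolation=cv2.INTER_CUBIC),alpha=1.4)[:600])
t=r.snapshot("top");ct=r.camera_info("top");h=cv2.cvtColor(t,cv2.COLOR_RGB2HSV)
for b in blobs(t,"lime",123,ct)[0]:print("lime@123",b)
cv2.imwrite("pics/t5.png",t[:,:,::-1])
E
```

```text
(array([315., 171.]), [646.5, -106.1, 110.6, 64.6, -35.9])
(array([528.,  21.]), [649.2, 82.1, 123.5, 53.3, 54.1])
(array([461.,  53.]), [634.5, 46.9, 112.4, 25.0, 24.2])
top (array([360., 188.]), [637.7, -99.1, 87.5, 64.3, -35.7])
top (array([284., 195.]), [623.8, 91.1, 119.5, 87.2, 23.9])
top (array([117.,  86.]), [904.8, 516.5, 64.1, 60.6, 89.9])
from [ 655.2 -102.7  205.4] 54.9 t 9.0 d [ -8.2  -4.3 -15.4] -0.5
[[-8.2, -4.2, 15.4, 0.53]]
[ 0.00605433 -0.02403854 -0.9996927 ]
lime@123 (array([299., 279.]), [423.3, 52.3, 45.2, 43.7, -0.4])
lime@123 (array([210., 274.]), [436.3, 256.9, 127.9, 94.5, -22.1])
```

View pics/s5.png

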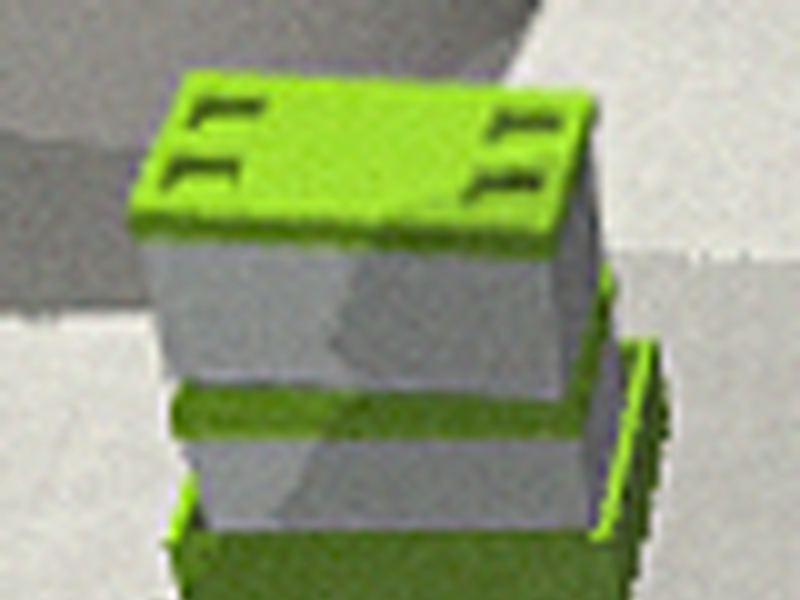

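```bash
python3 - <<'E'
from h import *
c=r.camera_info("side")
def box(cx,cy,yaw,z,pitch=0):
    e=np.radians(yaw);u=np.array([np.cos(e),np.sin(e),0]);v=np.array([-u[1],u[0],0])
    P=[[cx,cy,z]+u*55*a+v*32*b+np.array([0,0,-55*a*np.sin(pitch)]) for a,b in((-1,-1),(-1,1),(1,1),(1,-1))]
    q=proj(c,P);return ((q-[180,115]+.5)*10).round(0).tolist()
print("obs [130,210],[185,72],[598,95],[550,235]")
print("seated",box(429.8,273.3,-20.9,123));print("pitched",box(429.8,273.3,-20.9,125.5,np.radians(2.6)))
print("yaw-24",box(429.8,273.3,-24,123))
print("lower lid bottom z~58",box(429.8,273.3,-20.9,58))
# top camera, lid corners by edges: bright lid mask
t=cv2.imread("pics/t5.png")
ct=r.camera_info("top")
g=t[235:310,180:250]
cv2.imwrite("pics/t5c.png",cv2.convertScaleAbs(cv2.resize(g,None,fx=8,fy=8,interpolation=cv2.INTER_CUBIC),alpha=1.4))
e=np.radians(-20.9)
for z,w,cc in((123,"lid",(429.8,273.3)),):
    u=np.array([np.cos(e),np.sin(e),0]);v=np.array([-u[1],u[0],0])
    print("top seated",((proj(ct,[[*cc,z]+u*55*a+v*32*b for a,b in((-1,-1),(-1,1),(1,1),(1,-1))])-[180,235]+.5)*8).round(0).tolist())
E
```

```text
obs [130,210],[185,72],[598,95],[550,235]
seated [[116.0, 236.0], [173.0, 98.0], [577.0, 94.0], [539.0, 233.0]]
pitched [[112.0, 220.0], [169.0, 83.0], [577.0, 94.0], [539.0, 233.0]]
yaw-24 [[113.0, 230.0], [182.0, 92.0], [582.0, 101.0], [530.0, 239.0]]
lower lid bottom z~58 [[168.0, 436.0], [220.0, 295.0], [609.0, 292.0], [574.0, 434.0]]
top seated [[219.0, 566.0], [9.0, 486.0], [155.0, 120.0], [363.0, 198.0]]
```

View pics/t5c.png

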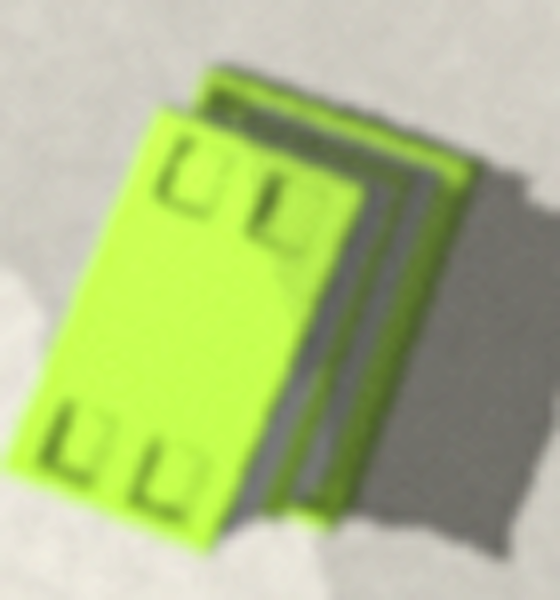

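The top and side views show the released lime tub is not seated. Its -x end (left in the side view, lower left in the top view) is about 5 mm high, the tub is yawed about 2° clockwise and shifted 2-3 mm along its +x. I'll go back, regrip and fix this before doing the orange one.

```bash
python3 -c "
from h import *
plan(436,271,212,69.3)"
```

```text
from [655.  -99.5 206.6] 55.2 t 9.1 d [-219.   370.5    5.4] 14.1
[[17.9, -39.1, -0.5, -1.41], [18.9, -38.7, -0.5, -1.41], [19.8, -38.2, -0.5, -1.41], [20.8, -37.7, -0.5, -1.41], [21.7, -37.2, -0.5, -1.41]]
[[22.6, -36.6, -0.5, -1.41], [23.5, -36.1, -0.5, -1.41], [24.4, -35.5, -0.5, -1.41], [25.2, -34.9, -0.5, -1.41], [26.1, -34.2, -0.5, -1.41]]
```

drive_tool(
  commands=[
    [18,-39,-1,-1.4],
    [19,-38.5,-1,-1.4],
    [20,-38,-1,-1.4],
    [21,-37.5,-1,-1.4],
    [21.5,-37,-1,-1.4],
  ],
)

```text
time_s: 9.6
tcp_pos: [541.3, 93.1, 206.3]
tool_rot: [2.661, 1.617, -0.008]
wrist_force: [0.2, 1.1, 0.6]
gripper_width: 87.3
```

drive_tool(
  commands=[
    [22.5,-36.5,0,-1.4],
    [23.5,-36,0,-1.4],
    [24.5,-35.5,0,-1.4],
    [25,-35,0,-1.4],
    [22,-30,0,-1.4],
  ],
)

```text
time_s: 10.1
tcp_pos: [418.2, 286.1, 201.1]
tool_rot: [2.528, 1.8, -0.006]
wrist_force: [0.7, -0.7, 0.4]
gripper_width: 86.7
```

drive_tool(
  commands=[
    [0,0,0,0],
    [0,0,0,0],
  ],
)

```text
time_s: 10.3
tcp_pos: [410.5, 294.0, 201.6]
tool_rot: [2.51, 1.823, -0.004]
wrist_force: [0.6, -0.0, -0.3]
gripper_width: 87.2
```

```bash
python3 - <<'E'
from h import *
c=r.camera_info("wrist");im=r.snapshot("wrist");cv2.imwrite("pics/w6.png",im[:,:,::-1])
for b in blobs(im,"lime",123,c)[0]:print(b)
plan(436,271,97,69.3);print(tool()[1][:,2])
E
```

```text
(array([107., 235.]), [378.3, 141.0, 56.6, 36.3, 72.7])
(array([304., 206.]), [410.9, 283.3, 113.4, 67.7, -20.8])
from [410.  294.6 201.7] 72.0 t 10.35 d [  26.   -23.6 -104.7] -2.7
[[-4.8, 10.7, 34.9, 0.89], [-4.6, 10.7, 34.9, 0.89], [-4.5, 10.8, 34.9, 0.89]]
[ 0.020479   -0.03274286 -0.99925398]
```

```bash
python3 - <<'E'
from h import *
ct=r.camera_info("top")
o=np.array([(210,553),(5,473),(160,107),(365,187)])/8-.5+[180,235]
w=ray(ct,o,125)[:,:2];print(w.round(1),w.mean(0),np.degrees(np.arctan2(*(w[2]-w[1])[::-1])),np.linalg.norm(w[2]-w[1]))
l=np.array([(285,500),(400,185)])/8-.5+[180,235];w=ray(ct,l,62);print("lower edge yaw",np.degrees(np.arctan2(*(w[1]-w[0])[1::-1])))
im=cv2.imread("pics/w6.png");g=im[60:300,190:430]
cv2.imwrite("pics/w6c.png",cv2.convertScaleAbs(cv2.resize(g,None,fx=2.5,fy=2.5,interpolation=cv2.INTER_CUBIC),alpha=1.5))
E
```

```text
[[370.9 265. ]
 [393.9 323.4]
 [496.5 281.7]
 [473.1 222.7]] [433.59132675 273.20483097] -22.112361021876954 110.74464228085688
lower edge yaw -19.6078648869937
```

View pics/w6c.png

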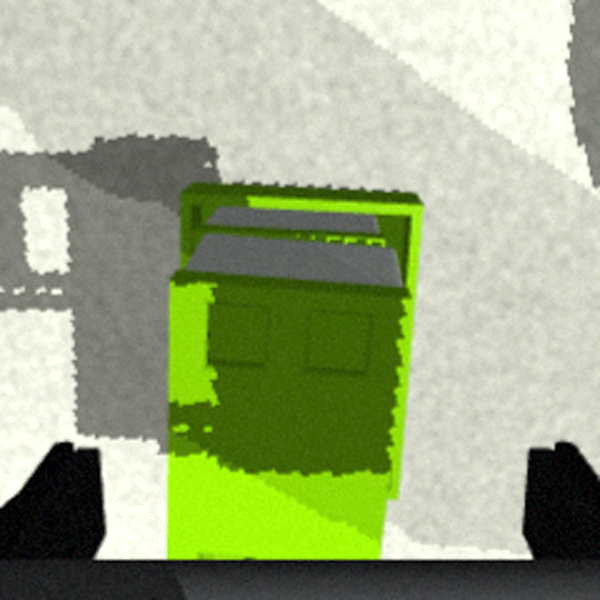

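```bash
python3 - <<'E'
from h import *
c=r.camera_info("wrist");o,M=tool();print(o["tcp_pos"])
def f(L,z):
    w=ray(c,np.array(L)/2.5-.3+[190,60],z)[:,:2];d=w[1]-w[0];print(w.round(1).tolist(),w.mean(0).round(1),np.linalg.norm(d).round(1),np.degrees(np.arctan2(d[1],d[0])).round(2))
f([(239,334),(338,341)],126)
f([(170,283),(410,292)],126)
f([(183,192),(423,207)],30)
f([(182,190),(423,204)],30)
f([(170,283),(168,555)],126)
f([(410,292),(380,555)],126)
E
```

```text
[410.04564748 294.55421478 201.69779093]
[[390.0, 277.2], [400.1, 302.3]] [395.  289.8] 27.0 68.19
[[370.9, 264.4], [392.7, 324.7]] [381.8 294.6] 64.2 70.13
[[357.4, 255.8], [389.8, 338.4]] [373.6 297.1] 88.7 68.62
[[356.6, 255.7], [388.7, 338.7]] [372.7 297.2] 89.0 68.87
[[370.9, 264.4], [448.8, 233.7]] [409.9 249. ] 83.7 -21.49
[[392.7, 324.7], [467.4, 294.1]] [430.1 309.4] 80.7 -22.34
```

```bash
python3 - <<'E'
from h import *
c=r.camera_info("wrist");o,M=tool();T=np.array(c["world_from_camera"])
A=np.eye(4);A[:3,:3]=M;A[:3,3]=o["tcp_pos"];X=np.linalg.inv(A)@T
B=np.eye(4);B[:3,:3]=R.from_rotvec([2.579,1.773,-.031]).as_matrix();B[:3,3]=[533.93,228.04,183.06]
c2=dict(c);c2["world_from_camera"]=B@X
g=lambda L:np.array(L)/4-.4+[220,80]
tr=ray(c2,g([(228,193),(643,193)]),30)[:,:2];ld=ray(c2,g([(350.5,99),(501.5,99)]),66)[:,:2]
u=np.array([.934,-.357]);v=np.array([.357,.934])
print("tray near edge",tr,tr.mean(0)@u,tr.mean(0)@v,np.linalg.norm(tr[1]-tr[0]));print("lid pair",ld.mean(0)@u,ld.mean(0)@v)
print("x: tray centre",tr.mean(0)@u-61,"lid centre",ld.mean(0)@u-40)
for n,P in(("tub now wrist",(432.6,274.9)),("tub now top",(433.6,273.2)),("tray w6",(430,275.1))):print(n,np.dot(P,u).round(1),np.dot(P,v).round(1))
E
```

```text
tray near edge [[471.14682187 211.92603389]
 [503.01948844 295.52864327]] 364.3550070384718 410.87002062191317 89.47213626927147
lid pair 343.88242245455933 408.604503122983
x: tray centre 303.3550070384718 lid centre 303.88242245455933
tub now wrist 305.9 411.2
tub now top 307.5 410.0
tray w6 303.4 410.5
```

```bash
python3 - <<'E'
from h import *
feet((436.3,273.5),(0,0,0),69.1,-55)
E
```

```text
t 10.35 tcp [410.  294.6 201.7] feet [410.  294.6 201.7] need tool [-10.5  29.8  56.2] turn 2.9 z [ 0.02  -0.033 -0.999] F [-1.6  2.   0.4] T [ 0.17 -0.04 -0.  ] 86.6
```

drive_tool(
  commands=[
    [-5,15,10,1.5],
    [-5.5,15,10,1.4],
    [0,0,0,0],
    [0,0,0,0],
  ],
)

```text
time_s: 10.75
tcp_pos: [439.9, 268.1, 180.3]
tool_rot: [2.565, 1.743, -0.005]
wrist_force: [-0.3, 0.9, -0.2]
gripper_width: 87.0
```

```bash
python3 - <<'E'
from h import *
feet((436.3,273.5),(0,0,0),69.1,-84)
E
```

```text
t 10.75 tcp [439.9 268.1 180.3] feet [439.9 268.1 180.3] need tool [ 5.8 -8.  83.7] turn -0.7 z [ 0.02  -0.035 -0.999] F [-0.3  0.9 -0.2] T [ 0.13 -0.14 -0.06] 87.0
```

drive_tool(
  commands=[
    [3.5,-5,25,-0.5],
    [2,-3,30,0],
    [0,0,22,0],
    [0,0,3,0],
    [0,0,0,0],
  ],
)

```text
time_s: 11.25
tcp_pos: [439.0, 271.2, 97.8]
tool_rot: [2.565, 1.746, -0.004]
wrist_force: [0.3, -0.3, 0.7]
gripper_width: 86.8
```

```bash
python3 - <<'E'
from h import *
feet((436.3,273.5),(0,0,0),69.1)
E
```

```text
t 11.25 tcp [439.  271.2  97.8] feet [439.  271.2  97.8] need tool [ 1.2 -3.3 -0.1] turn -0.6 z [ 0.02  -0.034 -0.999] F [ 0.3 -0.3  0.7] T [ 0.13 -0.07 -0.02] 86.8
```

drive_tool(
  commands=[
    [-1.2,-2,0,-0.4],
    [0,0,0,0],
    [0,0,0,0],
    [0,0,0,0],
    [0,0,0,0],
  ],
  gripper=55,
)

```text
time_s: 11.75
tcp_pos: [438.6, 271.7, 101.5]
tool_rot: [2.558, 1.753, 0.004]
wrist_force: [0.1, 0.2, -3.0]
gripper_width: 63.2
```

```bash
python3 - <<'E'
from h import *
feet((436.3,273.5),(0,0,0),69.1)
E
```

```text
t 11.75 tcp [438.6 271.7 101.5] feet [438.6 271.7 101.5] need tool [ 0.9 -2.8 -0.1] turn -0.3 z [ 0.025 -0.032 -0.999] F [ 0.1  0.2 -3. ] T [ 0.12 -0.09  0.01] 63.2
```

drive_tool(
  commands=[
    [-1,-2.5,0,0],
    [0,0,0,0],
  ],
)

```text
time_s: 11.95
tcp_pos: [436.6, 271.3, 101.4]
tool_rot: [2.557, 1.752, 0.006]
wrist_force: [1.2, -0.4, -2.1]
gripper_width: 63.2
```

```bash
cat >> h.py <<'E'
def uv(yaw,goal=None):
    o,M=tool();e=np.radians(yaw);u=np.array([np.cos(e),np.sin(e)]);v=np.array([-u[1],u[0]]);p=o["tcp_pos"];F=o["wrist_force"]
    print("t",round(o["time_s"],2),"u",(p[:2]@u).round(1),"v",(p[:2]@v).round(1),"z",p[2].round(1),"yaw err",(np.degrees(np.arctan2(M[1,0],M[0,0]))-90-yaw).round(1),"tilt u,v",(M[:2,2]@u).round(3),(M[:2,2]@v).round(3),"Fuvz",(F[:2]@u).round(1),(F[:2]@v).round(1),F[2].round(1),"T",o["wrist_torque"].round(2))
E
python3 -c "
from h import *
uv(-20.9)"
```

```text
t 11.95 u 311.1 v 409.2 z 101.4 yaw err -0.3 tilt u,v 0.036 -0.021 Fuvz 1.3 0.1 -2.1 T [ 0.11 -0.34  0.08]
```

drive_tool(
  commands=[
    [0,-1.2,1,0],
    [0,0,1.5,0],
  ],
)

```text
time_s: 12.15
tcp_pos: [435.5, 271.3, 99.5]
tool_rot: [2.557, 1.751, 0.005]
wrist_force: [-5.4, -1.1, 8.6]
gripper_width: 63.3
```

```bash
python3 -c "
from h import *
uv(-20.9)"
```

```text
t 12.15 u 310.1 v 408.8 z 99.5 yaw err -0.3 tilt u,v 0.037 -0.022 Fuvz -4.7 -3.0 8.6 T [-0.15  0.62 -0.14]
```

drive_tool(
  commands=[
    [-0.8,-1.2,0,0],
    [0,0,0.8,0],
  ],
)

```text
time_s: 12.35
tcp_pos: [434.7, 271.5, 99.2]
tool_rot: [2.556, 1.751, 0.008]
wrist_force: [-3.1, -2.3, 6.1]
gripper_width: 62.9
```

```bash
python3 -c "
from h import *
uv(-20.9)"
```

```text
t 12.35 u 309.3 v 408.7 z 99.2 yaw err -0.3 tilt u,v 0.038 -0.021 Fuvz -2.1 -3.3 6.1 T [-0.34  0.07 -0.07]
```

drive_tool(
  commands=[
    [-1.2,-0.5,0,-0.3],
    [-0.5,0,1,0],
  ],
)

```text
time_s: 12.55
tcp_pos: [434.1, 271.0, 98.8]
tool_rot: [2.551, 1.759, 0.011]
wrist_force: [-3.1, -0.4, 8.3]
gripper_width: 62.8
```

```bash
python3 -c "
from h import *
uv(-20.9)"
```

```text
t 12.55 u 308.9 v 408.0 z 98.8 yaw err 0.0 tilt u,v 0.039 -0.018 Fuvz -2.8 -1.5 8.3 T [ 0.    0.03 -0.16]
```

```bash
cat >> h.py <<'E'
def band(im,xs,y0,y1,lo,hi):
    for x in xs:
        h=cv2.cvtColor(im[y0:y1,x-1:x+2],cv2.COLOR_RGB2HSV).astype(float);s=h[:,:,1].mean(1)
        t=100;cr=[]
        for i in range(len(s)-1):
            if (s[i]<t)!=(s[i+1]<t):cr.append(round(y0+i+(t-s[i])/(s[i+1]-s[i]),1))
        print(x,cr)
E
python3 -c "
from h import *
im=r.snapshot('side');cv2.imwrite('pics/s7.png',im[:,:,::-1])
band(im,(199,202,205,208,212,216,220,224,228,232),140,172,0,0)
print('before');
import glob
"
```

```text
199 [np.float64(140.7), np.float64(155.2), np.float64(158.5), np.float64(163.2)]
202 [np.float64(140.7), np.float64(155.2), np.float64(158.4), np.float64(167.7)]
205 [np.float64(140.6), np.float64(155.2), np.float64(158.4), np.float64(167.6)]
208 [np.float64(140.5), np.float64(155.1), np.float64(158.4), np.float64(167.7)]
212 [np.float64(141.5), np.float64(155.1), np.float64(158.4), np.float64(167.6)]
216 [np.float64(140.9), np.float64(142.4), np.float64(143.4), np.float64(144.5), np.float64(155.0), np.float64(158.4), np.float64(167.5)]
220 [np.float64(140.6), np.float64(155.1), np.float64(158.4), np.float64(167.5)]
224 [np.float64(140.6), np.float64(155.0), np.float64(158.4), np.float64(167.4)]
228 [np.float64(140.6), np.float64(154.9), np.float64(158.3), np.float64(167.5)]
232 [np.float64(140.6), np.float64(154.7), np.float64(158.3), np.float64(167.4)]
before
```

The side view now shows an even 3.3 px lid band all along the tub and a level lid edge, so it is seated. Releasing.

drive_tool(
  commands=[
    [0,0,0,0],
    [0,0,0,0],
    [0,0,0,0],
    [0,0,0,0],
  ],
  gripper=87,
)

```text
time_s: 13.0
tcp_pos: [432.2, 270.8, 97.9]
tool_rot: [2.553, 1.76, 0.006]
wrist_force: [1.3, -0.4, -0.4]
gripper_width: 84.3
```

drive_tool(
  commands=[
    [0,0,-20,0],
    [1,1,-40,0],
    [1,1,-40,0],
    [0,0,-15,0],
    [0,0,0,0],
  ],
)

```text
time_s: 13.5
tcp_pos: [429.9, 275.2, 214.6]
tool_rot: [2.554, 1.763, -0.003]
wrist_force: [-0.5, 0.0, 0.0]
gripper_width: 87.4
```

```bash
python3 -c "
from h import *
im=r.snapshot('side')
band(im,(199,202,205,212,220,228,232),136,172,0,0)
plan(647,-106.5,190,54.2);print(tool()[1][:,2])
"
```

```text
199 [np.float64(141.0), np.float64(155.4), np.float64(158.5), np.float64(163.2)]
202 [np.float64(140.9), np.float64(155.4), np.float64(158.4), np.float64(167.7)]
205 [np.float64(140.8), np.float64(155.3), np.float64(158.4), np.float64(167.7)]
212 [np.float64(140.9), np.float64(155.3), np.float64(158.4), np.float64(167.6)]
220 [np.float64(140.8), np.float64(155.2), np.float64(158.4), np.float64(167.5)]
228 [np.float64(140.8), np.float64(155.1), np.float64(158.4), np.float64(167.5)]
232 [np.float64(140.8), np.float64(155.0), np.float64(158.3), np.float64(167.4)]
from [429.6 274.9 213.6] 69.2 t 13.55 d [ 217.4 -381.4  -23.6] -15.0
[[-27.9, 33.9, 2.4, 1.5], [-27.0, 34.6, 2.4, 1.5], [-26.1, 35.3, 2.4, 1.5], [-25.2, 36.0, 2.4, 1.5], [-24.2, 36.6, 2.4, 1.5]]
[[-23.3, 37.2, 2.4, 1.5], [-22.3, 37.8, 2.4, 1.5], [-21.3, 38.4, 2.4, 1.5], [-20.3, 38.9, 2.4, 1.5], [-19.3, 39.5, 2.4, 1.5]]
[ 0.01925102 -0.03324177 -0.99926192]
```

Lime tub stays flat after release. Now the orange one.

drive_tool(
  commands=[
    [-28,34,2,1.5],
    [-27,34.5,2,1.5],
    [-26,35,2,1.5],
    [-25,36,2,1.5],
    [-24,36.5,2,1.5],
  ],
)

```text
time_s: 14.05
tcp_pos: [535.6, 86.0, 204.7]
tool_rot: [2.657, 1.611, -0.011]
wrist_force: [0.4, 0.5, 0.8]
gripper_width: 87.0
```

drive_tool(
  commands=[
    [-23,37,3,1.5],
    [-22,37.5,3,1.5],
    [-21,38,3,1.5],
    [-17,30,3,1.5],
    [-10,20,3,1.5],
  ],
)

```text
time_s: 14.55
tcp_pos: [628.3, -88.8, 183.5]
tool_rot: [2.769, 1.423, -0.028]
wrist_force: [-0.5, -0.4, 0.3]
gripper_width: 86.6
```

drive_tool(
  commands=[
    [0,0,0,0],
    [0,0,0,0],
  ],
)

```text
time_s: 14.75
tcp_pos: [626.9, -93.0, 177.7]
tool_rot: [2.778, 1.417, -0.038]
wrist_force: [0.6, 0.4, -0.3]
gripper_width: 86.8
```

```bash
python3 - <<'E'
from h import *
c=r.camera_info("wrist");im=r.snapshot("wrist")
for b in blobs(im,"orange",62,c)[0]:print(b)
print(tool()[1][:,2]);feet((646.5,-106.3),(0,0,0),54.1,-60)
E
```

```text
(array([322., 219.]), [646.1, -105.6, 111.2, 64.5, -35.7])
(array([542.,  50.]), [625.2, 97.5, 114.6, 68.1, 24.1])
(array([471.,  77.]), [624.2, 61.2, 113.3, 51.7, 23.8])
[-0.01144026 -0.03280722 -0.99939622]
t 14.8 tcp [626.6 -93.3 177.6] feet [626.6 -93.3 177.6] need tool [ 3.2 23.1 60.2] turn -0.1 z [-0.011 -0.033 -0.999] F [ 0.9 -0.6 -0.5] T [-0.03 -0.2   0.02] 86.9
```

drive_tool(
  commands=[
    [3,23,20,0],
    [0,0,20,0],
    [0,0,0,0],
  ],
)

```text
time_s: 15.1
tcp_pos: [645.9, -100.4, 136.6]
tool_rot: [2.772, 1.428, -0.039]
wrist_force: [-1.1, 1.0, -0.4]
gripper_width: 87.0
```

```bash
python3 - <<'E'
from h import *
o=r.observe();feet((646.2,-106),(0,0,0),54.2,31-o["tcp_pos"][2])
E
```

```text
t 15.1 tcp [ 645.9 -100.4  136.6] feet [ 645.9 -100.4  136.6] need tool [ -1.    2.6 105.7] turn 0.3 z [-0.012 -0.032 -0.999] F [-1.1  1.  -0.4] T [ 0.11 -0.12  0.01] 87.0
```

drive_tool(
  commands=[
    [-1,2.5,35,0.3],
    [0,0,35,0],
    [0,0,30,0],
    [0,0,5,0],
    [0,0,0,0],
  ],
)

```text
time_s: 15.6
tcp_pos: [648.0, -98.6, 35.2]
tool_rot: [2.766, 1.433, -0.029]
wrist_force: [0.1, 0.2, 1.0]
gripper_width: 86.9
```

```bash
python3 - <<'E'
from h import *
o=r.observe();feet((646.2,-106),(0,0,0),54.2,31-o["tcp_pos"][2])
E
```

```text
t 15.6 tcp [648.  -98.6  35.2] feet [648.  -98.6  35.2] need tool [-7.   2.7  4.4] turn 0.6 z [-0.005 -0.032 -0.999] F [0.1 0.2 1. ] T [ 0.05 -0.17  0.  ] 86.9
```

drive_tool(
  commands=[
    [-6.5,2,4,0.5],
    [0,0,0,0],
  ],
)

```text
time_s: 15.8
tcp_pos: [647.5, -104.7, 34.8]
tool_rot: [2.769, 1.421, -0.024]
wrist_force: [0.2, -1.5, 0.4]
gripper_width: 87.2
```

drive_tool(
  commands=[
    [0,0,0,0],
    [0,0,0,0],
    [0,0,0,0],
    [0,0,0,0],
    [0,0,0,0],
  ],
  gripper=55,
)

```text
time_s: 16.3
tcp_pos: [649.7, -105.8, 39.1]
tool_rot: [2.766, 1.417, -0.017]
wrist_force: [0.3, 0.2, -1.6]
gripper_width: 63.0
```

drive_tool(
  commands=[
    [0,0,-25,0],
    [0,0,-45,0],
    [0,0,-45,0],
    [0,0,-40,0],
    [0,0,0,0],
  ],
)

```text
time_s: 16.8
tcp_pos: [646.2, -99.2, 194.3]
tool_rot: [2.772, 1.422, -0.028]
wrist_force: [1.3, 0.2, -0.8]
gripper_width: 62.7
```

```bash
python3 - <<'E'
from h import *
plan(624+110*.914,91+110*.406,200,114);o=r.observe();print(o["gripper_width"],o["wrist_force"],tool()[1][:,2],o["q"].round(2))
E
```

```text
from [646.2 -99.2 194.3] 54.3 t 16.8 d [ 78.3 234.9   5.7] 59.7
[[29.6, -9.2, -0.7, -7.46], [30.5, -5.3, -0.7, -7.46], [30.9, -1.3, -0.7, -7.46], [30.8, 2.8, -0.7, -7.46], [30.2, 6.7, -0.7, -7.46]]
[[29.1, 10.6, -0.7, -7.46], [27.5, 14.3, -0.7, -7.46], [25.4, 17.7, -0.7, -7.46]]
62.67894914081147 [ 1.29253195  0.17240501 -0.755835  ] [-0.00394422 -0.03105413 -0.99950992] [ 0.66  0.45 -0.75  1.47  0.34  1.35  0.82]
```

drive_tool(
  commands=[
    [29.5,-9,0,-7.5],
    [30.5,-5,0,-7.5],
    [31,-1,0,-7.5],
    [31,3,-1,-7.5],
    [30,7,-1,-7.5],
  ],
)

```text
time_s: 17.3
tcp_pos: [695.2, 42.1, 186.5]
tool_rot: [2.159, 2.254, -0.052]
wrist_force: [0.2, 0.4, -2.0]
gripper_width: 63.0
```

drive_tool(
  commands=[
    [29,10.5,-1,-7.5],
    [26,14,-1,-7.5],
    [18,14,-1,-7.4],
    [0,0,0,0],
    [0,0,0,0],
  ],
)

```text
time_s: 17.8
tcp_pos: [718.6, 131.4, 176.9]
tool_rot: [1.654, 2.669, -0.062]
wrist_force: [0.1, -0.0, -2.0]
gripper_width: 63.2
```

```bash
python3 - <<'E'
from h import *
plan(624+110*.914,91+110*.406,200,114);o,M=tool();print(o["wrist_force"],M[:,2],o["q"].round(2))
c=r.camera_info("wrist");print(proj(c,[[624,91,66],[624+40*.914,91+40*.406,66],[624+40*.914-14*.406,91+40*.406+14*.914,66]]))
E
```

```text
from [718.6 131.4 176.9] 116.5 t 17.8 d [ 6.   4.3 23.1] -2.5
[[1.2, 7.3, -23.1, 2.47]]
[ 0.06005823 -0.02786787 -2.03897025] [-0.02017261 -0.03403249 -0.99921712] [ 0.32  0.71 -0.92  1.24  0.57  1.48  1.49]
[[326.69910201  67.54031036]
 [323.89270543 124.55079218]
 [342.63353131 125.40782625]]
```

drive_tool(
  commands=[
    [1,8,-10,2.4],
    [0,0,0,0],
    [0,0,0,0],
  ],
)

```text
time_s: 18.1
tcp_pos: [724.5, 132.4, 183.6]
tool_rot: [-1.718, -2.629, 0.07]
wrist_force: [-0.3, -0.1, -2.1]
gripper_width: 62.9
```

```bash
python3 - <<'E'
from h import *
o,M=tool();c=r.camera_info("wrist");im=r.snapshot("wrist")[:,:,::-1];cv2.imwrite("pics/w8.png",im)
np.savez("w8.npz",T=c["world_from_camera"],p=o["tcp_pos"],M=M)
print(o["tcp_pos"],M[:,2],np.degrees(np.arctan2(M[1,0],M[0,0])))
print(proj(c,[[624+40*.914,91+40*.406,66]]))
cv2.imwrite("pics/w8c.png",cv2.convertScaleAbs(cv2.resize(im[80:230,220:410],None,fx=4,fy=4,interpolation=cv2.INTER_CUBIC),alpha=1.5))
E
```

```text
[724.49546441 132.36740537 183.56923076] [-0.02457706 -0.03746494 -0.99899567] 113.71536801017108
[[322.42703231 116.79676494]]
```

View pics/w8c.png

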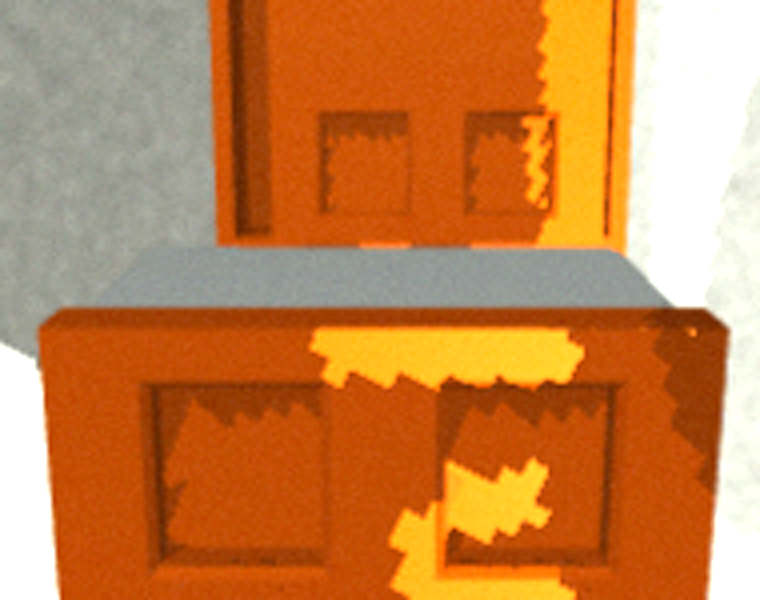

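```bash
python3 - <<'E'
from rel import *
D=np.load("w8.npz");M=D["M"];p=D["p"];c=r.camera_info("wrist");c["world_from_camera"]=D["T"]
f=lambda x,y:(219.6+x/4,79.6+y/4)
lo,he=rel(c,M,p,f(365.5,164),f(510.5,164),f(237,476),f(530,476))
tr=ray(c,[f(217,246),f(627,246)],30);d=tr[1]-tr[0];print("tray edge",tr.mean(0).round(1),np.degrees(np.arctan2(d[1],d[0])).round(2),np.linalg.norm(d))
y=M[:,1]*[1,1,0];y/=np.linalg.norm(y);lc=lo-40*y;print("lid centre",lc.round(1))
off=((he-p)@M)+[0,40,62];print("feet off",off.round(1))
feet(lc[:2],off,113.9,66-(p+M@off)[2])
E
```

```text
low spacing 27.7 ang 113.75
held pair world [686.2 116.6 209.3] in tool [  0.3 -42.3 -24.1] ang 113.71
tray edge [679.5 117.8  30. ] 113.84 90.01164546494435
lid centre [624.5  97.   66. ]
feet off [ 0.3 -2.3 37.9]
t 18.15 tcp [724.6 132.3 183.8] feet [721.5 130.2 146.1] need tool [ 10.6 -99.2  83.3] turn -0.2 z [-0.024 -0.037 -0.999] F [-0.1 -0.3 -1.8] T [ 0.15 -0.19  0.02] 62.7
```

drive_tool(
  commands=[
    [3.5,-33,15,0],
    [3.5,-33,20,0],
    [3,-30,20,0],
    [0,0,0,0],
    [0,0,0,0],
  ],
)

```text
time_s: 18.65
tcp_pos: [625.5, 95.0, 127.2]
tool_rot: [-1.723, -2.625, 0.077]
wrist_force: [-0.6, 0.1, -1.2]
gripper_width: 62.9
```

```bash
python3 -c "
from h import *
feet((624.5,97),(.3,-2.3,37.9),113.85)"
```

```text
t 18.65 tcp [625.5  95.  127.2] feet [622.3  92.8  89.4] need tool [ 2.9  3.7 -0.2] turn -0.4 z [-0.027 -0.041 -0.999] F [-0.6  0.1 -1.2] T [ 0.18 -0.16 -0.04] 62.9
```

drive_tool(
  commands=[
    [2.2,3,10,-0.4],
    [0,0,6,0],
    [0,0,0,0],
  ],
)

```text
time_s: 18.95
tcp_pos: [629.4, 97.1, 110.9]
tool_rot: [1.716, 2.629, -0.074]
wrist_force: [0.0, -0.2, -2.1]
gripper_width: 62.7
```

```bash
python3 -c "
from h import *
feet((624.5,97),(.3,-2.3,37.9),113.85);uv(23.85)"
```

```text
t 18.95 tcp [629.4  97.1 110.9] feet [626.3  95.   73.1] need tool [ 2.6 -0.8 -0. ] turn -0.1 z [-0.024 -0.04  -0.999] F [ 0.  -0.2 -2.1] T [ 0.27 -0.2   0.  ] 62.7
t 18.95 u 614.9 v -165.7 z 110.9 yaw err -0.1 tilt u,v -0.039 -0.027 Fuvz -0.1 -0.2 -2.1 T [ 0.27 -0.2   0.  ]
```

drive_tool(
  commands=[
    [2,-1.2,3,0],
    [0,0,1,0],
    [0,0,0,0],
  ],
)

```text
time_s: 19.25
tcp_pos: [628.5, 99.9, 106.8]
tool_rot: [1.715, 2.63, -0.07]
wrist_force: [0.8, 0.5, -2.2]
gripper_width: 62.7
```

```bash
python3 -c "
from h import *
feet((624.5,97),(.3,-2.3,37.9),113.85);uv(23.85)"
```

```text
t 19.25 tcp [628.5  99.9 106.8] feet [625.4  97.8  69. ] need tool [-0.4 -1.1  0.1] turn -0.0 z [-0.023 -0.038 -0.999] F [ 0.8  0.5 -2.2] T [ 0.17 -0.23  0.02] 62.7
t 19.25 u 615.2 v -162.7 z 106.8 yaw err -0.0 tilt u,v -0.037 -0.025 Fuvz 1.0 0.1 -2.2 T [ 0.17 -0.23  0.02]
```

drive_tool(
  commands=[
    [-1,-1.5,2,0],
    [0,0,2,0],
    [0,0,1,0],
  ],
)

```text
time_s: 19.55
tcp_pos: [627.8, 98.5, 103.0]
tool_rot: [1.714, 2.63, -0.07]
wrist_force: [-3.5, -0.8, 6.8]
gripper_width: 63.1
```

```bash
python3 -c "
from h import *
feet((624.5,97),(.3,-2.3,37.9),113.85);uv(23.85)"
```

```text
t 19.55 tcp [627.8  98.5 103. ] feet [624.7  96.4  65.3] need tool [ 0.6  0.1 -0. ] turn -0.0 z [-0.022 -0.038 -0.999] F [-3.5 -0.8  6.8] T [0.17 0.59 0.11] 63.1
t 19.55 u 614.0 v -163.7 z 103.0 yaw err -0.0 tilt u,v -0.036 -0.026 Fuvz -3.5 0.6 6.8 T [0.17 0.59 0.11]
```

drive_tool(
  commands=[
    [0,-1.2,0.3,0],
    [0,0,1.5,0],
  ],
)

```text
time_s: 19.75
tcp_pos: [627.1, 98.2, 102.8]
tool_rot: [1.713, 2.628, -0.068]
wrist_force: [-5.4, -2.8, 10.9]
gripper_width: 62.7
```

```bash
python3 -c "
from h import *
feet((624.5,97),(.3,-2.3,37.9),113.85);uv(23.85)"
```

```text
t 19.75 tcp [627.1  98.2 102.8] feet [624.1  96.1  65. ] need tool [ 0.7  0.8 -0. ] turn -0.0 z [-0.021 -0.038 -0.999] F [-5.4 -2.8 10.9] T [-0.02  0.92  0.09] 62.7
t 19.75 u 613.2 v -163.8 z 102.8 yaw err -0.0 tilt u,v -0.035 -0.027 Fuvz -6.1 -0.4 10.9 T [-0.02  0.92  0.09]
```

drive_tool(
  commands=[
    [-1.3,-0.5,-0.5,0],
    [0,0,1,0],
    [0,0,0.5,0],
  ],
)

```text
time_s: 20.05
tcp_pos: [627.2, 97.0, 103.0]
tool_rot: [1.713, 2.628, -0.068]
wrist_force: [-2.3, -0.1, 5.1]
gripper_width: 63.3
```

```bash
python3 -c "
from h import *
feet((624.5,97),(.3,-2.3,37.9),113.85);uv(23.85)"
```

```text
t 20.05 tcp [627.2  97.  103. ] feet [624.2  94.9  65.2] need tool [ 1.8  1.1 -0.1] turn -0.0 z [-0.02  -0.038 -0.999] F [-2.3 -0.1  5.1] T [0.27 0.35 0.03] 63.3
t 20.05 u 612.9 v -164.9 z 103.0 yaw err -0.0 tilt u,v -0.034 -0.027 Fuvz -2.1 0.8 5.1 T [0.27 0.35 0.03]
```

```bash
cat >> h.py <<'E'
def edgeO(cx,cy,yaw,z0=66,name=None):
    im=r.snapshot("side");c=r.camera_info("side")
    if name:cv2.imwrite(name,im[:,:,::-1])
    e=np.radians(yaw);u=np.array([np.cos(e),np.sin(e),0]);v=np.array([-u[1],u[0],0])
    for a in(-45,-35,-25,-15,0,15,25,35,45):
        # sample saturation along vertical world line on the -v face (v=-32), z from 120 to 40
        zs=np.arange(122,40,-.5);q=proj(c,[[cx,cy,z]+u*a-v*32 for z in zs]).astype(np.float32)
        s=cv2.remap(cv2.cvtColor(cv2.GaussianBlur(im,(3,3),0),cv2.COLOR_RGB2HSV)[:,:,1],q[:,0].copy(),q[:,1].copy(),cv2.INTER_LINEAR).ravel().astype(float)
        cr=[float(zs[i]) for i in range(len(s)-1) if (s[i]<110)!=(s[i+1]<110)]
        print(a,cr)
E
python3 -c "
from h import *
edgeO(624.5,97,23.85,name='pics/s9.png');print('lime ref');edgeO(429.4,273,-20.9)"
```

```text
-45 [120.5, 72.5, 57.0]
-35 [120.5, 71.0, 57.5]
-25 [119.5, 70.5, 57.5]
-15 [119.0, 70.5, 56.5]
0 [69.5, 57.5]
15 [68.0, 57.5]
25 [68.0, 57.5]
35 [66.5, 57.0]
45 [67.0, 56.5]
lime ref
-45 [114.5, 67.5, 58.0]
-35 [114.5, 67.0, 58.0]
-25 [115.0, 67.0, 57.5]
-15 [114.5, 67.0, 58.0]
0 [115.0, 67.5, 58.0]
15 [115.0, 67.0, 58.0]
25 [114.5, 67.0, 58.0]
35 [114.5, 67.0, 58.0]
45 [114.5, 67.0, 58.0]
```

The side-edge measure uses the seated lime tub as its reference (body bottom 67, lid edge 58). The orange tub's +x end is down at 67 and its -x end is at 72.5, so it is pitched because the tool has drifted about 2° in tilt. I'll press a little to level it.

drive_tool(
  commands=[
    [0,-0.5,1.5,0],
    [0,-0.5,1.5,0],
    [0,0,1,0],
  ],
)

```text
time_s: 20.45
tcp_pos: [627.1, 97.0, 102.8]
tool_rot: [1.712, 2.626, -0.066]
wrist_force: [-3.8, -1.1, 6.4]
gripper_width: 62.6
```

```bash
python3 -c "
from h import *
uv(23.85);edgeO(624.5,97,23.85)"
```

```text
t 20.45 u 612.8 v -164.9 z 102.8 yaw err -0.0 tilt u,v -0.032 -0.029 Fuvz -3.9 0.6 6.4 T [0.15 0.53 0.08]
-45 [120.5, 71.5, 57.5]
-35 [119.5, 71.0, 57.5]
-25 [119.5, 70.5, 57.0]
-15 [118.5, 70.0, 56.5]
0 [69.5, 57.0]
15 [67.5, 57.5]
25 [68.0, 57.5]
35 [67.0, 57.0]
45 [67.0, 56.5]
```

drive_tool(
  commands=[
    [0,-0.5,3,0],
    [0,-0.5,4,0],
  ],
)

```text
time_s: 20.7
tcp_pos: [625.7, 96.0, 100.1]
tool_rot: [1.712, 2.624, -0.07]
wrist_force: [-9.7, -3.4, 22.1]
gripper_width: 62.5
```

```bash
python3 -c "
from h import *
uv(23.85);edgeO(624.5,97,23.85)"
```

```text
t 20.7 u 611.1 v -165.2 z 100.1 yaw err -0.1 tilt u,v -0.033 -0.031 Fuvz -10.3 0.8 22.1 T [-0.17  1.88 -0.17]
-45 [115.0, 66.5, 57.5]
-35 [115.0, 66.5, 57.5]
-25 [115.0, 67.0, 57.0]
-15 [115.5, 67.0, 57.0]
0 [66.5, 57.0]
15 [66.0, 57.0]
25 [66.5, 57.5]
35 [66.0, 57.0]
45 [65.5, 57.0]
```

It dropped in: the edge is now level at about 66.5, with the lid edge at 115 as on the lime one. Unload, release and retreat.

drive_tool(
  commands=[
    [0,0,0,0],
    [0,0,0,0],
  ],
)

```text
time_s: 20.95
tcp_pos: [625.7, 96.1, 100.4]
tool_rot: [1.713, 2.623, -0.07]
wrist_force: [-0.0, -0.2, -0.1]
gripper_width: 62.8
```

drive_tool(
  commands=[
    [0,0,0,0],
    [0,0,0,0],
    [0,0,0,0],
    [0,0,0,0],
  ],
  gripper=87,
)

```text
time_s: 21.35
tcp_pos: [625.9, 95.5, 99.0]
tool_rot: [1.713, 2.623, -0.07]
wrist_force: [0.0, -0.4, -0.2]
gripper_width: 83.9
```

```bash
python3 -c "
from h import *
uv(23.85);edgeO(624.5,97,23.85);print(r.observe()['gripper_width'])"
```

```text
t 21.35 u 611.0 v -165.7 z 99.0 yaw err -0.1 tilt u,v -0.033 -0.031 Fuvz -0.1 -0.4 -0.2 T [ 0.18 -0.18  0.02]
-45 [111.5, 64.5, 57.0]
-35 [112.5, 64.5, 57.5]
-25 [112.0, 65.0, 57.0]
-15 [112.5, 65.0, 56.5]
0 [111.5, 65.0, 57.0]
15 [66.5, 57.0]
25 [66.0, 57.5]
35 [65.5, 57.0]
45 [64.0, 57.0]
85.30387112268804
```

drive_tool(
  commands=[
    [0,0,-20,0],
    [0,0,-40,0],
    [0,0,-45,0],
    [0,0,-40,0],
    [0,0,0,0],
  ],
)

```text
time_s: 21.9
tcp_pos: [627.4, 101.5, 246.6]
tool_rot: [1.714, 2.627, -0.074]
wrist_force: [0.9, 0.8, -1.5]
gripper_width: 86.7
```

drive_tool(
  commands=[
    [-40,0,0,0],
    [-45,0,0,0],
    [-45,0,0,0],
    [-45,0,0,0],
    [0,0,0,0],
  ],
)

```text
time_s: 22.4
tcp_pos: [700.9, -60.9, 252.3]
tool_rot: [1.703, 2.63, -0.072]
wrist_force: [0.1, -0.4, -0.9]
gripper_width: 87.0
```

```bash
python3 - <<'E'
from h import *
o=r.observe();print(o["tcp_pos"],o["wrist_force"])
print("orange");edgeO(624.5,97,23.85,name="pics/sEnd.png");print("lime");edgeO(429.4,273,-20.9)
t=r.snapshot("top");c=r.camera_info("top");cv2.imwrite("pics/tEnd.png",t[:,:,::-1])
a=cv2.imread("pics/top0.png")
for k in H:
    for z in (62,123):
        for b in blobs(t,k,z,c)[0]:
            if b[1][0]<800 and b[1][0]>300:print(k,z,b)
# bystanders: difference against the first picture
d=cv2.absdiff(cv2.cvtColor(a,cv2.COLOR_BGR2GRAY),cv2.cvtColor(t,cv2.COLOR_RGB2GRAY))
for n,(x,y) in dict(disp=(175,155),teat=(300,279),cup=(451,163),jar=(321,122),blue=(460,254),white=(252,125)).items():print(n,d[y-15:y+15,x-15:x+15].mean().round(1))
E
```

```text
[700.93239751 -60.88043681 252.31471223] [ 0.11234335 -0.44188933 -0.85859213]
orange
-45 [112.0, 64.0, 57.5]
-35 [112.5, 64.5, 57.0]
-25 [112.5, 64.5, 57.5]
-15 [113.0, 64.5, 57.0]
0 [112.5, 65.0, 57.5]
15 [113.0, 64.0, 57.5]
25 [112.0, 64.5, 57.5]
35 [112.5, 64.5, 57.0]
45 [112.0, 64.5, 56.5]
lime
-45 [114.5, 67.5, 58.0]
-35 [115.0, 67.5, 57.5]
-25 [114.5, 67.5, 58.0]
-15 [115.0, 67.0, 57.5]
0 [114.5, 67.0, 58.0]
15 [114.5, 67.0, 58.0]
25 [115.0, 67.5, 57.5]
35 [115.0, 67.0, 58.0]
45 [114.5, 67.0, 57.5]
lime 62 (array([299., 279.]), [415.8, 54.5, 48.3, 46.7, -0.4])
lime 62 (array([214., 275.]), [427.4, 272.3, 139.6, 96.7, -20.7])
lime 123 (array([299., 279.]), [423.3, 52.3, 45.2, 43.7, -0.4])
lime 123 (array([214., 275.]), [434.2, 256.1, 130.6, 90.5, -20.7])
orange 62 (array([283., 194.]), [628.0, 93.2, 128.8, 86.7, 23.9])
orange 123 (array([283., 194.]), [621.8, 88.6, 120.5, 81.2, 23.9])
disp 21.9
teat 27.3
cup 13.1
jar 26.2
blue 9.6
white 20.5
```

```bash
python3 - <<'E'
from h import *
a=cv2.imread("pics/top0.png");t=cv2.imread("pics/tEnd.png")
for n,(x,y) in dict(disp=(175,155),teat=(300,279),cup=(451,163),jar=(321,122),blue=(460,254),white=(252,125)).items():
    m=cv2.matchTemplate(t[y-28:y+28,x-28:x+28],a[y-20:y+20,x-20:x+20],cv2.TM_CCOEFF_NORMED);_,s,_,l=cv2.minMaxLoc(m);print(n,round(s,2),l[0]-8,l[1]-8)
r.sign_off()
E
```

```text
disp 1.0 0 0
teat 0.98 0 0
cup 0.63 0 0
jar 0.66 0 0
blue 0.67 2 2
white 0.98 0 0
the job is handed in; nothing more can be done
```

Both tubs are stacked, the lime first and then the orange, and I handed the job in at about 22.5 s of robot time.

- **Lime tub:** when I first let go, the camera check showed its -x end still about 5 mm high. I gripped it again, shifted it 2–3 mm, let it drop in and released it.
- **Orange tub:** it hung up on one end because the tool had drifted about 2° off vertical. Pressing down with about 22 N dropped it in.
- **Seating:** after release, the side view shows both tubs level along their length to about 1 mm, at the seated height, and nothing touching the robot. The apparent heights of the two differ by 2–3 mm. I put that down to them sitting at different places within the recess play, and did not check it from another view.
- **Bystanders:** dispenser, teat cover and white tray matched the first picture with no shift. Cup and jar showed no shift, but the match was weak (about 0.65).
- **Blue tub:** its check disagreed: a weak match (0.67) with a 2-pixel offset, and the colour mask did not find it in the last picture. The arm or its shadow was probably over it; the gripper passed over it only at around 200 mm height and felt no contact. I did not look again to confirm.

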